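# Make up a card-making gift set in the pine keepsake box

### The job

Make up the card-making gift set in the open pine box: lay the ink tin (the flat one) in the wide end compartment, the two rolls of paper tape flat, one squarely on top of the other, in the middle compartment, and the eraser flat in the narrow end compartment, then close the lid right down. The candle tin (the taller one) and the ribbon spool are not part of the set: leave them where they stand.

Things in the scene. Friction and masses are not known exactly. Their poses are not given: they have to be found in the camera images.
- gift_box: Fixed pine box, 140x201x74 mm shut. Origin under its centre; x from front (hasp) to hinge, y left seen from the front, z up. Walls 8 mm, tops at z 60; floor z 6; inside x -57..56, y -92..92. Two boards 3 mm thick, along x, tops at z 32, part it: wide bay y 14..92, middle -49..11, narrow -92..-52, each 113 mm long in x: room for fingers in front of and behind a thing, not beside it.
- gift_box_lid (a joint): Hinge of the lid, rad: 0 shut, 1.83 fully open, leaning back. The hinge line lies along the box's y at x = +67, z = 61 mm. Light friction: the lid stays where it is near upright and falls softly shut by its own weight once pushed forward past upright (below about 1.2 rad).
- lid_edge (a point): Middle of the lid's free (front) edge; 134 mm from the hinge line, so about 190 mm above the table while the lid is open. The lid is 201 mm long in y and 12 mm thick.
- ink_tin_mid (a point): Ink pad tin, a flat round lidded tin, 62 mm across, 20 mm high. Point: its centre, half-way up; z up. Loose.
- tape_thin_mid (a point): Thinner roll of striped paper tape lying flat, a ring 48 mm across, 15 mm high. Point: its centre, half-way up; z up. Loose.
- tape_thick_mid (a point): Thicker roll of striped paper tape lying flat, a ring 48 mm across, 19 mm high. Point: its centre, half-way up; z up. Loose. Either roll may be the lower one in the box.
- eraser_mid (a point): Eraser in a card sleeve, a small block 19 mm (x) by 44 mm (y) by 11 mm (z) lying flat. Point: its centre. Loose.
- candle_tin_mid (a point): Candle tin, like the ink tin but taller: 66 mm across, 30 mm high. Not part of the set. Point: its centre, half-way up. Loose.
- ribbon_spool_mid (a point): Ribbon spool with round wooden cheeks, 60 mm across, 24 mm high, lying flat, a ribbon tail sticking out 20 mm. Not part of the set. Point: the centre of the spool, half-way up. Loose.
There are look-alikes about, which are no part of the job. What is shaped like the part that bears ink_tin_mid but green is not meant.

How it is judged:
By the outcome, as a careful person would: the job done as asked, in the order asked, and still so for the second after the job is handed in, with the robot touching nothing.
It also fails if it takes over 128 s, if anything falls off the work surface, if the arm or the gripper's body presses on something with over 40 N, if the wrist force passes 120 N, or if a joint passes its speed limit or range.

### The arm

A 6-joint arm with a two-finger parallel gripper is mounted at the origin on a cart in front of the work surface, level with it; the furniture and walls round the work are solid. World frame = base frame: x ahead of the robot, y to its left, z up, the work surface at z = 0. Lengths are in m, angles in degrees, forces in N, time in s.
With the tool pointing down it reaches from about 0.375 to 0.9 m from the base axis. Payload 3.1 kg.
Tool frame: the origin (TCP) lies between the finger pads; the fingertips stand 11 mm ahead of it and the grasp point (between the pads) lies 8 mm behind it; z points along the fingers, y is the line along which they close (so a half turn about z gives the same grasp; the last joint's range is limited). The gripper opens to 87 mm and grips with 3 to 60 N. Pads are 19 mm wide; open, the fingers measure 117 mm over their backs; the gripper's body (75 mm by 190 mm) begins 51 mm behind the grasp point.
Start: joints at [-85.285, 30.224, 82.088, -0, 67.689, -10.227], TCP at [0.161, -0.604, 0.234] pointing down, gripper open.
Joint ranges: [-176.69, 176.69], [-43.24, 126.21], [12.49, 139.97], [-82, 262], [0, 151.66], [-163.58, 163.58]. Speed limits (degrees/s): [159.86, 159.86, 180, 180, 180, 180].

### API

Orientations are given as a 3x3 rotation matrix whose columns are the frame's x, y, z axes.
In Python, from rig import bot, viewer, workorder, nets gives the robot as it stands. The module is installed in compiled form; this text tells all that it offers.
- The arm moves only by the tool move_arm, never from a script. Its argument "increments" is a list of rows, each a list of 7 numbers: the shift along the tool's x, y, z normalised to -1 to 1, where 1 is 0.3 m, then the turn, a rotation vector about the tool's x, y, z normalised to -1 to 1, where 1 is pi rad, then the opening, from 0 (shut) to 1 (fully open). In form: [[tx, ty, tz, wx, wy, wz, grip], ...]. A call has 1 to 10 rows; each row is the pose to reach, as a shift and turn from the pose commanded when the call began, along the tool's axes at that moment, turning the shorter way round; what a row does not reach only later rows make up. A row lasts 1/12 s, in which the tool goes at most 41.7 mm and 7.16 degrees, less where a joint would pass 70% of its speed; a pose out of reach is approached as far as the arm can. A call with a number of a shift or a turn outside -1 to 1 is refused whole. A call with a gripper value outside its range is refused whole. The fingers move at their own pace and stop on an object; the grip force is fixed at half the most. Time passes only in rows, so rows that repeat a pose let the fingers close. It gives the time, the measured TCP pose, the force, the opening and the grip force at its end, in the units of the state.
- bot.read_state(): the state, without advancing time (a new reading comes with each control period).
- viewer.capture(name): name is "scene" or "top"; returns a dict with "image" (384x512x3 uint8, blue, green, red), "K" (3x3 intrinsics, pixels), "eye" and "orientation" of the camera in the world. Camera axes: x right, y up, looking along -z (the intrinsics and any distortion apply to the point x, -y, -z); pixel columns grow to the right and rows downward; lengths in m; the calibration is good to about 2 mm. A picture is of the moment at which its call begins. There is no depth.
- workorder.hand_in(): hands the job in; it is judged then, once.
Trained networks look in the newest picture that a camera, given by its name, has taken for a name from the list of things; names that differ only in an ending like _2 or _b are one class to them, and where a whole thing is asked for, a point or a joint stands for the part that bears it (a point fixed in the world has none). Each returns a list of dicts, best first, with "conf" (0 to 1); they miss things now and then, are a little off and sometimes report something else, mostly with a low value. They report only what shows in the picture. A call takes as long as a camera call. They do not tell look-alikes from the thing itself.
- nets.find_in(camera, thing): "location" ([column, row] in pixels, amid what is visible of it).
The state is a dict: "time_s": time; "joint_positions": joint angles; "qvel": joint speeds; "tau": joint torques, N m; "position": TCP position; "tcp_rot": TCP orientation; "force": force on the tool from outside, world axes, zero at the start; "moment": the same for the moment, N m; "opening": opening from 0.0 (shut) to 1.0 (fully open); "grasp_force": force on a finger pad.
Only numpy, scipy, OpenCV 4.12 (cv2) and the standard library are available. Lean on these libraries where they do the work, as an engineer would, in place of code of your own. Each camera call takes 0.05 s, during which the arm holds its last target. There are 200 camera calls.

## Working session

There is one attempt and no reset: what is moved stays moved. The work goes in short steps, Python scripts to look and compute and a tool call to move; the robot and the scene stay as the last step left them, time stands still between calls to the robot, and variables do not carry over. Pictures are saved under pics/ and viewed, at most 16 in all, crops included, and the job is handed in when it is done.

Besides the shell and the picture viewer there is one more tool, called after "Request:" by a JSON object that holds its "fn" and its "kwargs", one argument or row to a line. move_arm: Moves the arm, as the interface text tells. Its arguments: {"type":"object","properties":{"increments":{"type":"array"}},"required":["increments"]}

```bash
mkdir -p pics; ls
cat > h.py <<'E'
import numpy as np, cv2
from rig import bot, viewer, workorder, nets
def cap(n,f=None):
    c=viewer.capture(n)
    if f: cv2.imwrite('pics/'+f,c['image'])
    return c
def ray(c,px):
    K=np.array(c['K']);d=np.linalg.inv(K)@np.array([px[0],px[1],1.])
    R=np.array(c['orientation']);v=R@np.array([d[0],-d[1],-d[2]])
    return np.array(c['eye']),v/np.linalg.norm(v)
def atz(c,px,z):
    e,v=ray(c,px);return e+v*(z-e[2])/v[2]
def tri(r1,r2):
    (a,u),(b,v)=r1,r2
    s=np.linalg.lstsq(np.c_[u,-v],b-a,rcond=None)[0]
    p,q=a+s[0]*u,b+s[1]*v
    return (p+q)/2,np.linalg.norm(p-q)
def proj(c,P):
    p=np.array(c['orientation']).T@(np.array(P)-np.array(c['eye']))
    q=np.array(c['K'])@np.array([p[0],-p[1],-p[2]]);return q[:2]/q[2]
E
cat > a.py <<'E'
from h import *
np.set_printoptions(precision=4,suppress=True)
cs=cap('scene','s1.png');ct=cap('top','t1.png')
for c in(cs,ct): print({k:v for k,v in c.items() if k!='image'})
for t in ['gift_box','gift_box_lid','lid_edge','ink_tin_mid','tape_thin_mid','tape_thick_mid','eraser_mid','candle_tin_mid','ribbon_spool_mid']:
    for n,c in(('scene',cs),('top',ct)):
        print(t,n,[(np.round(d['location'],1).tolist(),round(d['conf'],2),atz(c,d['location'],.01)[:2].round(3).tolist()) for d in nets.find_in(n,t)[:4]])
print(bot.read_state())
E
python3 a.py
```

```text
pics
{'K': array([[391.0198,   0.    , 260.0678],
       [  0.    , 391.0198, 196.7343],
       [  0.    ,   0.    ,   1.    ]]), 'eye': array([-0.3157,  0.8622,  0.6076]), 'orientation': array([[-0.7443,  0.2851, -0.604 ],
       [-0.6678, -0.3111,  0.6762],
       [ 0.0048,  0.9066,  0.4219]])}
{'K': array([[420.9787,   0.    , 254.4274],
       [  0.    , 420.9787, 195.5072],
       [  0.    ,   0.    ,   1.    ]]), 'eye': array([ 0.3614, -0.015 ,  1.2273]), 'orientation': array([[ 0.0204,  0.996 , -0.0868],
       [-0.9998,  0.0209,  0.0044],
       [ 0.0062,  0.0867,  0.9962]])}
gift_box scene [([242.9, 191.7], 0.83, [0.616, -0.085])]
gift_box top [([242.2, 175.8], 0.67, [0.524, 0.016])]
gift_box_lid scene [([234.4, 171.2], 0.87, [0.789, -0.212])]
gift_box_lid top []
lid_edge scene [([233.5, 170.2], 0.62, [0.801, -0.218])]
lid_edge top [([249.6, 149.3], 0.91, [0.603, -0.003])]
ink_tin_mid scene [([329.4, 189.5], 0.62, [0.39, -0.321])]
ink_tin_mid top [([377.5, 264.2], 0.87, [0.277, -0.377]), ([354.1, 226.5], 0.65, [0.384, -0.31])]
tape_thin_mid scene [([155.8, 232.1], 0.71, [0.6
[... 494 characters left out ...]
e [([233.1, 168.8], 0.7, [0.814, -0.228]), ([184.5, 247.3], 0.68, [0.471, 0.301])]
ribbon_spool_mid top [([137.5, 194.2], 0.73, [0.464, 0.318])]
{'time_s': 1.0, 'joint_positions': array([-85.2861,  30.2244,  82.0862,   0.0023,  67.6894, -10.2283]), 'qvel': array([0.0053, 0.0042, 0.1099, 0.0242, 0.1063, 0.0528]), 'tau': array([ -0.0008, -44.0022, -17.6989,   0.0634,   0.0505,  -0.    ]), 'position': array([ 0.1612, -0.6039,  0.2335]), 'tcp_rot': array([[ 0.9662,  0.2578,  0.    ],
       [ 0.2578, -0.9662,  0.    ],
       [ 0.    ,  0.    , -1.    ]]), 'force': array([ 0.0681,  0.2539, -0.0968]), 'moment': array([-0.0312, -0.0667,  0.0298]), 'grasp_force': 0.0, 'opening': 1.0022915904369905}
```

View pics/s1.png

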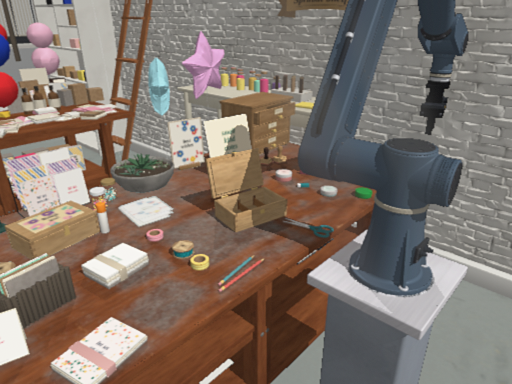

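View pics/t1.png

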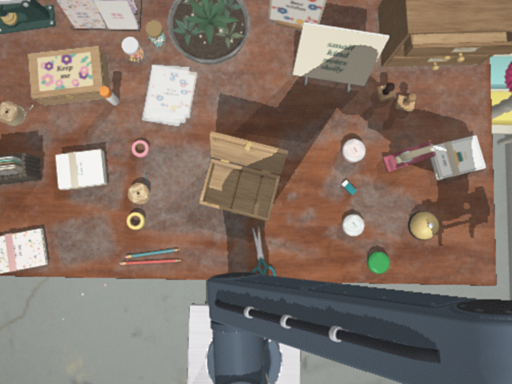

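The pictures show: ink tin at (354,225) top / (329,190) scene, candle tin at (353,150), eraser at (348,187), green decoy at (378,263), pink tape at (140,148), spool at (138,193), yellow tape at (135,221), box around (243,185), slightly yawed, lid leaning back.

Run:
```python
import cv2,numpy as np
t=cv2.imread('pics/t1.png');s=cv2.imread('pics/s1.png')
f=lambda i,x,y,w,h,k:cv2.resize(i[y:y+h,x:x+w],None,fx=k,fy=k,interpolation=cv2.INTER_CUBIC)
cv2.imwrite('pics/c1.png',f(t,195,125,100,100,6))
a=f(t,120,135,40,100,4);b=f(t,330,135,40,100,4);c=f(s,140,220,80,55,5);d=f(s,265,160,80,45,5)
o=np.zeros((520,740,3),np.uint8);o[:400,:160]=a;o[:400,165:325]=b;o[:275,330:730]=c;o[280:505,330:730]=d
cv2.imwrite('pics/c2.png',o)
```

```text
(no output)
```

View pics/c1.png

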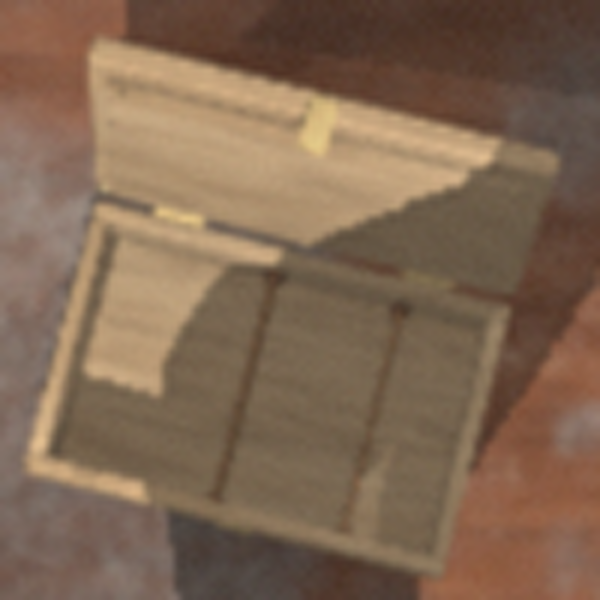

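View pics/c2.png

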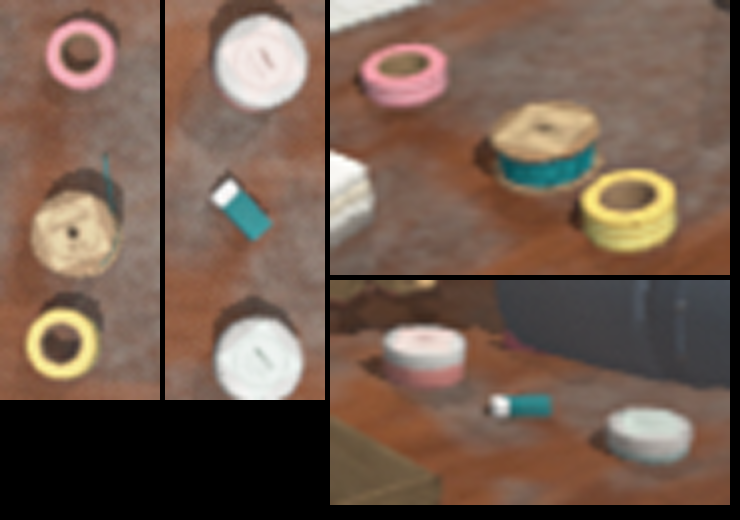

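Rim, dividers and object tops are clear in the crops. Next: fit the box pose, triangulate the tops, and check the gripper body's shape in the scene image.

```bash
cat > fit.py <<'E'
from h import *
from scipy.optimize import least_squares
np.set_printoptions(precision=4,suppress=True)
cs=cap('scene','s2.png');ct=cap('top')
o=lambda p,off,k:(np.array(p)+.5)/k-.5+np.array(off)
B=[((97,208),(64,100,60)),((27,467),(-65,100,60)),((440,575),(-65,-100,60)),((510,308),(64,-100,60)),
((277,277),(56,12.5,32)),((217,498),(-57,12.5,32)),((402,310),(56,-50.5,32)),((347,530),(-57,-50.5,32))]
P=np.array([b[1] for b in B])/1000.;px=np.array([o(b[0],(195,125),6) for b in B])
def W(q,P):
    c,s=np.cos(q[2]),np.sin(q[2]);return P@np.array([[c,s,0],[-s,c,0],[0,0,1]])+np.array([q[0],q[1],q[3] if len(q)>3 else 0])
f=lambda q:np.ravel([proj(ct,w)-u for w,u in zip(W(q,P),px)])
r=least_squares(f,[.53,.02,-.26]);print('box',r.x[:2],np.degrees(r.x[2]));print(f(r.x).reshape(-1,2))
T={'pink':((81,54),(404-330,63)),'yellow':((62,344),(629-330,196)),'ink':((259-165,359),(650-330,424-280)),'candle':((262-165,61),(424-330,343-280)),'eraser':((241-165,208),(520-330,403-280))}
for k,(a,b) in T.items():
    off=(120,135) if k in('pink','yellow') else (330,135); so=(140,220) if k in('pink','yellow') else (265,160)
    pt=o(a,off,4);ps=o(b,so,5)
    p,g=tri(ray(ct,pt),ray(cs,ps));print(k,p,'gap',g)
np.save('box.npy',r.x)
im=cs['image'];w=W(r.x,P)
big=cv2.resize(im[140:240,190:300],None,fx=4,fy=4,interpolation=cv2.INTER_CUBIC)
for q in w:
    u=(proj(cs,q)-[190,140]+.5)*4;cv2.circle(big,tuple(int(v) for v in u),3,(0,0,255),1)
g=cv2.resize(im[0:150,405:485],None,fx=4,fy=4,interpolation=cv2.INTER_CUBIC)
out=np.zeros((600,770,3),np.uint8);out[:400,:440]=big;out[:,445:765]=g
cv2.imwrite('pics/c3.png',out)
E
python3 fit.py
```

```text
box [0.4802 0.0217] -13.138236017157114
[[-0.0585 -0.9589]
 [-0.2866  0.3606]
 [ 0.7045  0.1989]
 [ 0.3089 -0.0714]
 [-0.274  -0.5803]
 [-0.2155  0.764 ]
 [ 0.2089 -0.6695]
 [-0.4016  0.9163]]
pink [0.5978 0.3153 0.0157] gap 0.0019511833542105047
yellow [0.3866 0.3187 0.0183] gap 0.002409472627192336
ink [ 0.3876 -0.3063  0.0197] gap 0.004656548950659292
candle [ 0.6033 -0.306   0.0278] gap 0.002887018992497567
eraser [ 0.4981 -0.2955  0.0084] gap 0.0031756533140720887
```

View pics/c3.png

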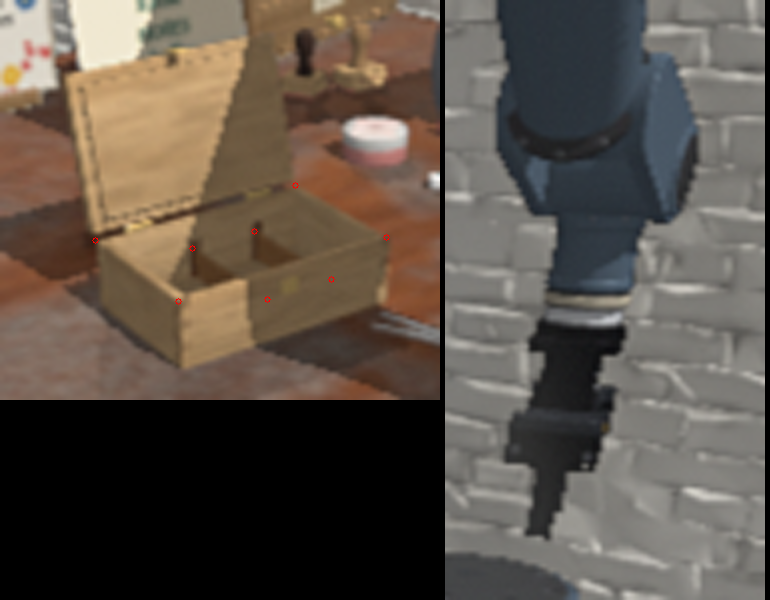

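Box dots land on the rim in the scene view; the gripper body is slim and tall (long side along the tool axis). Pink top at 16 mm is the thin roll, yellow at 18 mm the thick one. Now a planning helper.

```bash
cat > plan.py <<'E'
# usage: plan.py x,y,z,yaw ...   (yaw = world angle of tool y; each printed as row relative to current pose)
import sys
from h import *
from scipy.spatial.transform import Rotation as Ro
s=bot.read_state();R=np.array(s['tcp_rot']);p=np.array(s['position'])
print('t',round(s['time_s'],2),'p',p.round(4),'yaw',np.degrees(np.arctan2(R[1,1],R[0,1])).round(1),'tiltz',R[:,2].round(3),'F',np.round(s['force'],1),'open',round(s['opening'],3),'gf',round(s['grasp_force'],1))
for a in sys.argv[1:]:
    x,y,z,w=map(float,a.split(','));w=np.radians(w)
    Y=np.array([np.cos(w),np.sin(w),0]);Z=np.array([0,0,-1.]);T=np.c_[np.cross(Y,Z),Y,Z]
    sh=R.T@(np.array([x,y,z])-p)/.3;rv=Ro.from_matrix(R.T@T).as_rotvec()/np.pi
    print(a,np.round(sh,4).tolist(),np.round(rv,4).tolist())
E
python3 plan.py 0.387,-0.308,0.2,-13.1
python3 - <<'E'
from h import *
ct=cap('top')
o=lambda p,off,k:(np.array(p)+.5)/k-.5+np.array(off)
for n,a,of,z in(('pink',(81,54),(120,135),.015),('yel',(62,344),(120,135),.019),('ink',(94,359),(330,135),.02),('er',(76,208),(330,135),.011)):print(n,atz(ct,o(a,of,4),z).round(4))
E
```

```text
t 1.1 p [ 0.1612 -0.6038  0.2335] yaw -75.1 tiltz [ 0.  0. -1.] F [ 1.2 -0.   0.3] open 1.0 gf 0.0
0.387,-0.308,0.2,-13.1 [0.9815, -0.7587, 0.1118] [0.0, -0.0, -0.3442]
pink [0.5986 0.3162 0.015 ]
yel [0.3874 0.3194 0.019 ]
ink [ 0.3895 -0.3049  0.02  ]
er [ 0.4991 -0.2939  0.011 ]
```

Request:
{"fn": "move_arm", "kwargs": {
  "increments": [
    [0.982,-0.759,0.11,0,0,-0.344,1],
    [0.982,-0.759,0.11,0,0,-0.344,1],
    [0.982,-0.759,0.11,0,0,-0.344,1],
    [0.982,-0.759,0.11,0,0,-0.344,1],
    [0.982,-0.759,0.11,0,0,-0.344,1],
    [0.982,-0.759,0.11,0,0,-0.344,1],
    [0.982,-0.759,0.11,0,0,-0.344,1],
    [0.982,-0.759,0.11,0,0,-0.344,1],
    [0.982,-0.759,0.11,0,0,-0.344,1],
    [0.982,-0.759,0.11,0,0,-0.344,1]
  ]
}}

```text
time_s: 1.98
position: [0.3894, -0.3011, 0.2]
tcp_rot: [[0.219, 0.976, -0.001], [0.976, -0.219, 0.005], [0.005, -0.002, -1.0]]
force: [-0.8, 0.1, -0.9]
opening: 1.003
grasp_force: 0.0
```

```bash
python3 plan.py 0.389,-0.306,0.2,-13.1 0.389,-0.306,0.04,-13.1 0.389,-0.306,0.0135,-13.1
```

```text
t 1.98 p [ 0.3894 -0.3011  0.2   ] yaw -12.6 tiltz [-0.001  0.005 -1.   ] F [-0.8  0.1 -0.9] open 1.003 gf 0.0
0.389,-0.306,0.2,-13.1 [-0.0163, 0.0023, -0.0002] [-0.0005, -0.0015, 0.0026]
0.389,-0.306,0.04,-13.1 [-0.0188, 0.0032, 0.5331] [-0.0005, -0.0015, 0.0026]
0.389,-0.306,0.0135,-13.1 [-0.0192, 0.0033, 0.6215] [-0.0005, -0.0015, 0.0026]
```

Request:
{"fn": "move_arm", "kwargs": {
  "increments": [
    [0.008,0.005,0.13,0,0,0,1],
    [0.008,0.005,0.26,0,0,0,1],
    [0.008,0.005,0.39,0,0,0,1],
    [0.008,0.005,0.5,0,0,0,1],
    [0.008,0.005,0.56,0,0,0,1],
    [0.008,0.005,0.6,0,0,0,1],
    [0.008,0.005,0.622,0,0,0,1],
    [0.008,0.005,0.622,0,0,0,1],
    [0.008,0.005,0.622,0,0,0,1],
    [0.008,0.005,0.622,0,0,0,1]
  ]
}}

```text
time_s: 2.82
position: [0.3895, -0.3066, 0.0148]
tcp_rot: [[0.228, 0.974, 0.001], [0.974, -0.228, -0.001], [-0.001, 0.001, -1.0]]
force: [-0.0, 0.1, 0.3]
opening: 0.999
grasp_force: 0.0
```

```bash
sed -i 's/^f=lambda q:np/f=lambda q:np/' fit.py
cat > look.py <<'E'
# look.py out cam x y w h k
import sys
from h import *
n,cam,x,y,w,hh,k=sys.argv[1:2]+sys.argv[2:3]+[int(v) for v in sys.argv[3:]]
c=cap(cam);cv2.imwrite('pics/'+n,cv2.resize(c['image'][y:y+hh,x:x+w],None,fx=k,fy=k,interpolation=cv2.INTER_CUBIC))
E
python3 look.py g1.png scene 270 80 140 130 4; python3 plan.py
```

```text
t 2.87 p [ 0.3896 -0.3066  0.015 ] yaw -13.1 tiltz [ 0.001 -0.002 -1.   ] F [-0.1  0.3  0.2] open 1.0 gf 0.0
```

View pics/g1.png

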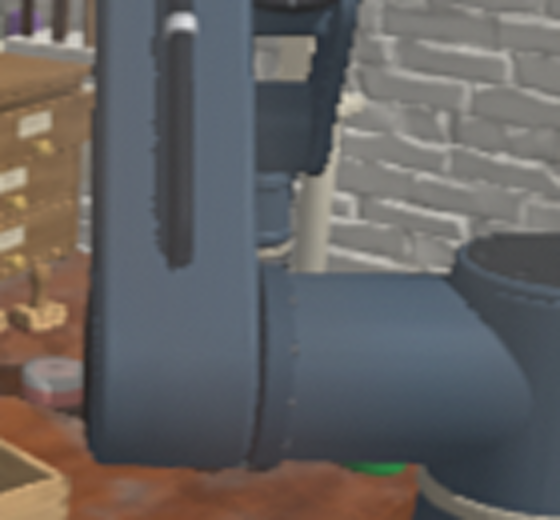

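The arm hides the tin and gripper here; force is nil, so I close.

Request:
{"fn": "move_arm", "kwargs": {
  "increments": [
    [0,0,0,0,0,0,0.6],
    [0,0,0,0,0,0,0.5],
    [0,0,0,0,0,0,0.4],
    [0,0,0,0,0,0,0.4],
    [0,0,0,0,0,0,0.4],
    [0,0,0,0,0,0,0.4],
    [0,0,0,0,0,0,0.4]
  ]
}}

```text
time_s: 3.45
position: [0.389, -0.3058, 0.0141]
tcp_rot: [[0.227, 0.974, -0.0], [0.974, -0.227, 0.0], [0.0, -0.0, -1.0]]
force: [-1.3, 0.4, 2.7]
opening: 0.699
grasp_force: 30.0
```

```bash
python3 plan.py 0.389,-0.306,0.13,-13.1 0.4883,0.0742,0.13,-13.1
```

```text
t 3.45 p [ 0.389  -0.3058  0.0141] yaw -13.1 tiltz [-0.  0. -1.] F [-1.3  0.4  2.7] open 0.699 gf 30.0
0.389,-0.306,0.13,-13.1 [-0.0007, 0.0001, -0.3862] [-0.0001, -0.0, -0.0002]
0.4883,0.0742,0.13,-13.1 [1.3087, 0.0345, -0.386] [-0.0001, -0.0, -0.0002]
```

Request:
{"fn": "move_arm", "kwargs": {
  "increments": [
    [0,0,-0.1,0,0,0,0.4],
    [0,0,-0.25,0,0,0,0.4],
    [0,0,-0.386,0,0,0,0.4],
    [0.1,0,-0.386,0,0,0,0.4],
    [0.22,0.005,-0.386,0,0,0,0.4],
    [0.35,0.01,-0.386,0,0,0,0.4],
    [0.48,0.02,-0.386,0,0,0,0.4],
    [0.61,0.03,-0.386,0,0,0,0.4],
    [0.74,0.0345,-0.386,0,0,0,0.4],
    [0.85,0.0345,-0.386,0,0,0,0.4]
  ]
}}

```text
time_s: 4.28
position: [0.4574, -0.0576, 0.1296]
tcp_rot: [[0.227, 0.974, 0.0], [0.974, -0.227, 0.0], [0.0, 0.0, -1.0]]
force: [0.3, -0.3, -0.8]
opening: 0.705
grasp_force: 30.0
```

Request:
{"fn": "move_arm", "kwargs": {
  "increments": [
    [0.12,0,0,0,0,0,0.4],
    [0.24,0,0,0,0,0,0.4],
    [0.35,0,0,0,0,0,0.4],
    [0.43,0,0,0,0,0,0.4],
    [0.459,0,0,0,0,0,0.4],
    [0.459,0,0,0,0,0,0.4],
    [0.459,0,0,0,0,0,0.4],
    [0.459,0,0,0,0,0,0.4]
  ]
}}

```text
time_s: 4.95
position: [0.4881, 0.0731, 0.1296]
tcp_rot: [[0.228, 0.974, -0.001], [0.974, -0.228, -0.0], [-0.001, -0.001, -1.0]]
force: [-0.7, -0.2, 0.6]
opening: 0.708
grasp_force: 30.0
```

```bash
python3 plan.py 0.4883,0.0742,0.13,-13.1 0.4883,0.0742,0.022,-13.1; python3 look.py g2.png scene 180 80 140 150 4
```

```text
t 4.95 p [0.4881 0.0731 0.1296] yaw -13.2 tiltz [-0.001 -0.    -1.   ] F [-0.7 -0.2  0.6] open 0.708 gf 30.0
0.4883,0.0742,0.13,-13.1 [0.0038, -0.0001, -0.0015] [-0.0002, 0.0002, -0.0005]
0.4883,0.0742,0.022,-13.1 [0.004, 0.0001, 0.3585] [-0.0002, 0.0002, -0.0005]
```

View pics/g2.png

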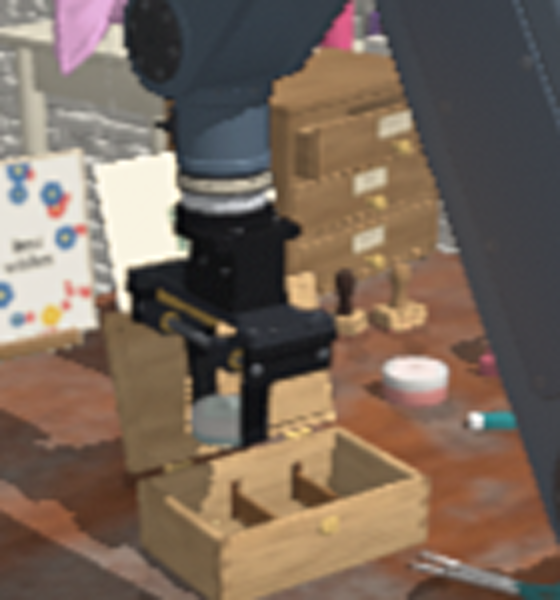

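The crop shows the tin held between the fingers (215,420) and, importantly, the gripper's wide bar (130–335, 270–370) running along the closing axis: upright over the bay it would hit the lid. So I'll place with the tool tilted (hinge side raised, about 18°).

```bash
cat > pb.py <<'E'
# pb.py bx,by,gz,theta ... : grasp point in box frame (mm), tilt deg -> rows from current pose (or from CMD file pose)
import sys
from h import *
from scipy.spatial.transform import Rotation as Ro
s=bot.read_state();R=np.array(s['tcp_rot']);p=np.array(s['position'])
q=np.load('box.npy');c,n=np.cos(q[2]),np.sin(q[2]);B=np.array([[c,-n,0],[n,c,0],[0,0,1]]);o=np.array([q[0],q[1],0])
g=B.T@(p-.008*R[:,2]-o)*1000;zb=B.T@R[:,2]
print('t',round(s['time_s'],2),'tcp',p.round(4),'gp box mm',g.round(1),'zt',zb.round(3),'yt',(B.T@R[:,1]).round(3),'F',np.round(s['force'],1),'open',round(s['opening'],3),'gf',round(s['grasp_force'],1))
for a in sys.argv[1:]:
    v=list(map(float,a.split(',')));t=np.radians(v[3]);z=np.array([np.sin(t),0,-np.cos(t)]);y=np.array([np.cos(t),0,np.sin(t)])
    T=B@np.c_[np.cross(y,z),y,z];P=o+B@np.array(v[:3])/1000+.008*B@z
    print(a,P.round(4),np.round(R.T@(P-p)/.3,4).tolist(),np.round(Ro.from_matrix(R.T@T).as_rotvec()/np.pi,4).tolist())
E
python3 pb.py 2,53,140,18 2,53,75,18 2,53,43,18
```

```text
t 5.0 tcp [0.4881 0.0729 0.1296] gp box mm [ -3.9  51.7 137.6] zt [-0.001 -0.    -1.   ] yt [ 1.    -0.002 -0.001] F [ 0.6  0.2 -0.7] open 0.701 gf 30.0
2,53,140,18 [0.4966 0.0723 0.1324] [0.0045, 0.0279, -0.0093] [-0.1002, 0.0002, -0.0005]
2,53,75,18 [0.4966 0.0723 0.0674] [0.0046, 0.028, 0.2074] [-0.1002, 0.0002, -0.0005]
2,53,43,18 [0.4966 0.0723 0.0354] [0.0046, 0.0281, 0.3141] [-0.1002, 0.0002, -0.0005]
```

Request:
{"fn": "move_arm", "kwargs": {
  "increments": [
    [0.002,0.01,-0.01,-0.035,0,0,0.4],
    [0.004,0.02,-0.01,-0.07,0,0,0.4],
    [0.004,0.028,-0.01,-0.1,0,0,0.4],
    [0.004,0.028,0.05,-0.1,0,0,0.4],
    [0.004,0.028,0.11,-0.1,0,0,0.4],
    [0.004,0.028,0.17,-0.1,0,0,0.4],
    [0.004,0.028,0.207,-0.1,0,0,0.4],
    [0.004,0.028,0.207,-0.1,0,0,0.4],
    [0.004,0.028,0.207,-0.1,0,0,0.4]
  ]
}}

```text
time_s: 5.75
position: [0.4966, 0.0722, 0.0672]
tcp_rot: [[0.229, 0.926, 0.299], [0.973, -0.218, -0.071], [-0.001, 0.307, -0.952]]
force: [0.5, -1.0, -0.6]
opening: 0.702
grasp_force: 30.0
```

```bash
python3 pb.py 2,53,60,18 2,53,43,18
python3 - <<'E'
from h import *
f=lambda c,x,y,w,h,k:cv2.resize(c['image'][y:y+h,x:x+w],None,fx=k,fy=k,interpolation=cv2.INTER_CUBIC)
a=f(cap('scene'),195,110,100,130,4);b=f(cap('top'),195,125,96,110,4)
o=np.zeros((520,790,3),np.uint8);o[:,:400]=a;o[:440,405:789]=b;cv2.imwrite('pics/g3.png',o)
E
```

```text
t 5.75 tcp [0.4966 0.0722 0.0672] gp box mm [ 2.  53.  74.8] zt [ 0.307 -0.001 -0.952] yt [ 0.952 -0.002  0.307] F [ 0.5 -1.  -0.6] open 0.702 gf 30.0
2,53,60,18 [0.4966 0.0723 0.0524] [0.0002, -0.0151, 0.0471] [-0.0005, 0.0004, -0.0005]
2,53,43,18 [0.4966 0.0723 0.0354] [0.0002, -0.0325, 0.101] [-0.0005, 0.0004, -0.0005]
```

View pics/g3.png

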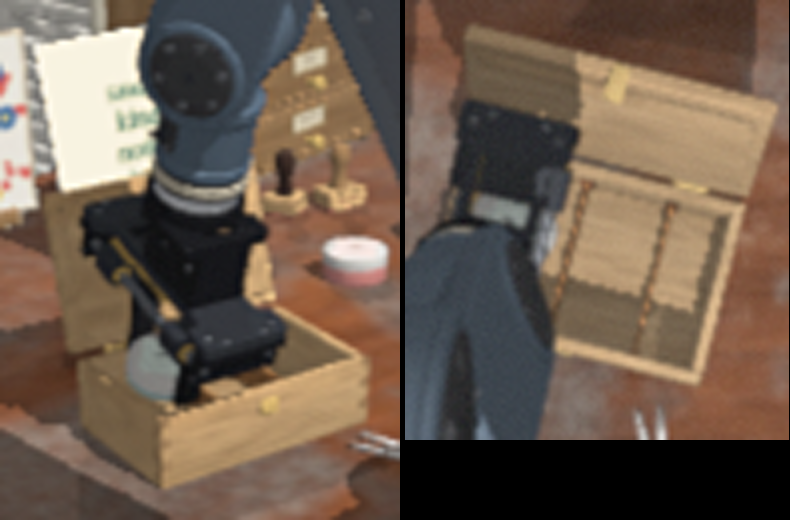

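The tilted tool clears the lid, with the tin (155,365) entering the wide bay; force is nil. Going down slowly.

Request:
{"fn": "move_arm", "kwargs": {
  "increments": [
    [0,-0.005,0.016,0,0,0,0.4],
    [0,-0.01,0.032,0,0,0,0.4],
    [0,-0.015,0.047,0,0,0,0.4],
    [0,-0.02,0.06,0,0,0,0.4],
    [0,-0.024,0.075,0,0,0,0.4],
    [0,-0.024,0.075,0,0,0,0.4]
  ]
}}

```text
time_s: 6.35
position: [0.4975, 0.0731, 0.0445]
tcp_rot: [[0.227, 0.926, 0.302], [0.974, -0.216, -0.071], [-0.0, 0.31, -0.951]]
force: [-0.5, 1.0, -0.9]
opening: 0.702
grasp_force: 30.0
```

```bash
python3 pb.py 2,53,43,18 2,53,41,18
```

```text
t 6.35 tcp [0.4975 0.0731 0.0445] gp box mm [ 2.7 54.  52.1] zt [ 0.31  -0.    -0.951] yt [0.951 0.    0.31 ] F [-0.5  1.  -0.9] open 0.702 gf 30.0
2,53,43,18 [0.4966 0.0723 0.0354] [-0.0034, -0.0117, 0.0282] [0.0004, 0.0, 0.0]
2,53,41,18 [0.4966 0.0723 0.0334] [-0.0034, -0.0138, 0.0346] [0.0004, 0.0, 0.0]
```

Request:
{"fn": "move_arm", "kwargs": {
  "increments": [
    [-0.001,-0.005,0.012,0,0,0,0.4],
    [-0.002,-0.01,0.024,0,0,0,0.4],
    [-0.003,-0.012,0.03,0,0,0,0.4],
    [-0.003,-0.012,0.03,0,0,0,0.4],
    [-0.003,-0.012,0.03,0,0,0,0.4]
  ]
}}

```text
time_s: 6.77
position: [0.4967, 0.0725, 0.0351]
tcp_rot: [[0.227, 0.926, 0.302], [0.974, -0.216, -0.071], [0.0, 0.31, -0.951]]
force: [0.4, 0.0, -0.3]
opening: 0.704
grasp_force: 30.0
```

```bash
python3 pb.py 2,53,41,18
```

```text
t 6.77 tcp [0.4967 0.0725 0.0351] gp box mm [ 2.  53.2 42.7] zt [ 0.31   0.    -0.951] yt [ 0.951 -0.     0.31 ] F [ 0.4  0.  -0.3] open 0.704 gf 30.0
2,53,41,18 [0.4966 0.0723 0.0334] [-0.0008, -0.0019, 0.0054] [0.0005, -0.0, -0.0]
```

No contact; lower 1–2 mm more and open a little.

Request:
{"fn": "move_arm", "kwargs": {
  "increments": [
    [-0.001,-0.002,0.005,0,0,0,0.4],
    [-0.001,-0.002,0.005,0,0,0,0.73],
    [-0.001,-0.002,0.005,0,0,0,0.75],
    [-0.001,-0.002,0.005,0,0,0,0.76],
    [-0.001,-0.002,0.005,0,0,0,0.77],
    [-0.001,-0.002,0.005,0,0,0,0.77],
    [-0.001,-0.002,0.005,0,0,0,0.77]
  ]
}}

```text
time_s: 7.35
position: [0.4961, 0.0724, 0.0329]
tcp_rot: [[0.227, 0.926, 0.301], [0.974, -0.216, -0.07], [0.0, 0.309, -0.951]]
force: [0.8, 0.2, 0.1]
opening: 0.772
grasp_force: 0.0
```

Request:
{"fn": "move_arm", "kwargs": {
  "increments": [
    [0,0.01,-0.03,0,0,0,0.77],
    [0,0.03,-0.09,0,0,0,0.77],
    [0,0.06,-0.19,0,0,0,0.77],
    [0,0.1,-0.3,0,0,0,0.8],
    [0,0.14,-0.42,0,0,0,1],
    [0,0.14,-0.42,0.05,0,0,1],
    [0,0.14,-0.42,0.1,0,0,1],
    [0,0.14,-0.42,0.1,0,0,1]
  ]
}}

```text
time_s: 8.02
position: [0.4962, 0.0729, 0.1671]
tcp_rot: [[0.229, 0.972, 0.048], [0.973, -0.228, -0.016], [-0.005, 0.05, -0.999]]
force: [-0.0, -0.5, -1.1]
opening: 0.978
grasp_force: 0.0
```

```bash
python3 pb.py; python3 plan.py 0.387,0.319,0.16,103 0.387,0.319,0.0135,103 0.387,0.319,0.16,-77
```

```text
t 8.02 tcp [0.4962 0.0729 0.1671] gp box mm [  3.5  53.5 175.1] zt [ 0.05  -0.005 -0.999] yt [ 0.999 -0.001  0.05 ] F [-0.  -0.5 -1.1] open 0.978 gf 0.0
t 8.02 p [0.4962 0.0729 0.1671] yaw -13.2 tiltz [ 0.048 -0.016 -0.999] F [-0.  -0.5 -1.1] open 0.978 gf 0.0
0.387,0.319,0.16,103 [0.7156, -0.5422, -0.0072] [0.0086, 0.0172, -0.6455]
0.387,0.319,0.0135,103 [0.718, -0.5668, 0.4805] [0.0086, 0.0172, -0.6455]
0.387,0.319,0.16,-77 [0.7156, -0.5422, -0.0072] [0.0152, -0.0076, 0.3543]
```

Request:
{"fn": "move_arm", "kwargs": {
  "increments": [
    [0.12,-0.09,0,0,0,0.04,0.8],
    [0.24,-0.18,0,0,0,0.08,0.8],
    [0.36,-0.27,0,0,0,0.12,0.8],
    [0.48,-0.36,0,0,0,0.16,0.8],
    [0.6,-0.45,0.02,0,0,0.2,0.8],
    [0.716,-0.541,0.02,0,0,0.24,0.8],
    [0.716,-0.541,0.02,0,0,0.28,0.8],
    [0.716,-0.541,0.02,0,0,0.32,0.8],
    [0.716,-0.541,0.02,0,0,0.343,0.8],
    [0.716,-0.541,0.02,0,0,0.343,0.8]
  ]
}}

```text
time_s: 8.85
position: [0.3878, 0.3191, 0.1476]
tcp_rot: [[0.966, 0.255, 0.048], [0.256, -0.966, -0.019], [0.042, 0.031, -0.999]]
force: [0.9, -0.0, -0.0]
opening: 0.802
grasp_force: 0.0
```

```bash
python3 plan.py 0.387,0.319,0.03,-75 0.387,0.319,0.0135,-75
python3 - <<'E'
from h import *
f=lambda c,x,y,w,h,k:cv2.resize(c['image'][y:y+h,x:x+w],None,fx=k,fy=k,interpolation=cv2.INTER_CUBIC)
a=f(cap('scene'),145,150,100,130,4);b=f(cap('top'),195,125,96,110,4)
o=np.zeros((520,790,3),np.uint8);o[:,:400]=a;o[:440,405:789]=b;cv2.imwrite('pics/g4.png',o)
E
```

```text
t 8.85 p [0.3878 0.3191 0.1476] yaw -75.2 tiltz [ 0.048 -0.019 -0.999] F [ 0.9 -0.  -0. ] open 0.802 gf 0.0
0.387,0.319,0.03,-75 [-0.019, -0.0126, 0.3914] [0.0099, -0.0133, -0.0009]
0.387,0.319,0.0135,-75 [-0.0213, -0.0143, 0.4464] [0.0099, -0.0133, -0.0009]
```

View pics/g4.png

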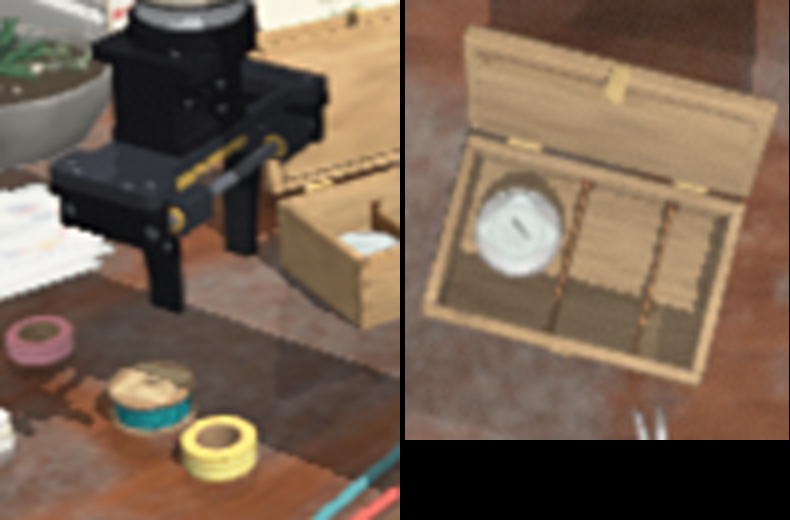

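The ink tin lies flat in the wide bay (518,232); spool, pink and yellow rolls undisturbed. Straighten the tool and go down on the yellow roll.

Request:
{"fn": "move_arm", "kwargs": {
  "increments": [
    [-0.005,-0.003,0.1,0.01,-0.013,0,0.8],
    [-0.01,-0.006,0.2,0.01,-0.013,0,0.8],
    [-0.015,-0.01,0.3,0.01,-0.013,0,0.8],
    [-0.019,-0.013,0.39,0.01,-0.013,0,0.8],
    [-0.021,-0.014,0.43,0.01,-0.013,0,0.8],
    [-0.021,-0.014,0.446,0.01,-0.013,0,0.8],
    [-0.021,-0.014,0.446,0.01,-0.013,0,0.8],
    [-0.021,-0.014,0.446,0.01,-0.013,0,0.8]
  ]
}}

```text
time_s: 9.62
position: [0.3891, 0.3175, 0.0143]
tcp_rot: [[0.966, 0.258, 0.002], [0.258, -0.966, 0.001], [0.002, -0.0, -1.0]]
force: [0.3, 0.1, -0.7]
opening: 0.8
grasp_force: 0.0
```

```bash
python3 plan.py 0.387,0.319,0.0135,-75
```

```text
t 9.62 p [0.3891 0.3175 0.0143] yaw -75.0 tiltz [ 0.002  0.001 -1.   ] F [ 0.3  0.1 -0.7] open 0.8 gf 0.0
0.387,0.319,0.0135,-75 [-0.0056, -0.0066, 0.0026] [-0.0001, -0.0008, -0.0002]
```

Request:
{"fn": "move_arm", "kwargs": {
  "increments": [
    [-0.005,-0.005,0.002,0,0,0,0.6],
    [-0.005,-0.005,0.002,0,0,0,0.45],
    [-0.005,-0.005,0.002,0,0,0,0.3],
    [-0.005,-0.005,0.002,0,0,0,0.3],
    [-0.005,-0.005,0.002,0,0,0,0.3],
    [-0.005,-0.005,0.002,0,0,0,0.3],
    [-0.005,-0.005,0.002,0,0,0,0.3]
  ]
}}

```text
time_s: 10.2
position: [0.3872, 0.3188, 0.0139]
tcp_rot: [[0.966, 0.258, 0.003], [0.258, -0.966, 0.001], [0.003, -0.0, -1.0]]
force: [-0.6, 0.5, 5.9]
opening: 0.545
grasp_force: 30.0
```

```bash
python3 plan.py; python3 pb.py -2,-19,170,16
```

```text
t 10.2 p [0.3872 0.3188 0.0139] yaw -75.1 tiltz [ 0.003  0.001 -1.   ] F [-0.6  0.5  5.9] open 0.545 gf 30.0
t 10.2 tcp [0.3872 0.3188 0.0139] gp box mm [-158.2  268.2   21.9] zt [ 0.002  0.002 -1.   ] yt [ 0.471 -0.882 -0.   ] F [-0.6  0.5  5.9] open 0.545 gf 30.0
-2,-19,170,16 [0.4761 0.0031 0.1623] [0.0165, 1.093, -0.4949] [-0.0796, 0.0471, -0.3418]
```

Request:
{"fn": "move_arm", "kwargs": {
  "increments": [
    [0,0,-0.1,0,0,0,0.3],
    [0,0,-0.23,0,0,0,0.3],
    [0,0,-0.36,0,0,0,0.3],
    [0,0.05,-0.48,0,0,0,0.3],
    [0,0.16,-0.495,0,0,-0.03,0.3],
    [0,0.29,-0.495,0,0,-0.07,0.3],
    [0.005,0.42,-0.495,0,0,-0.11,0.3],
    [0.01,0.55,-0.495,0,0,-0.15,0.3],
    [0.015,0.68,-0.495,0,0,-0.19,0.3],
    [0.015,0.8,-0.495,0,0,-0.23,0.3]
  ]
}}

```text
time_s: 11.03
position: [0.4488, 0.1024, 0.1619]
tcp_rot: [[0.627, 0.779, 0.002], [0.779, -0.627, 0.0], [0.002, 0.001, -1.0]]
force: [0.7, -0.4, -0.1]
opening: 0.545
grasp_force: 30.0
```

```bash
python3 pb.py -2,-19,170,0
```

```text
t 11.03 tcp [0.4488 0.1024 0.1619] gp box mm [-48.9  71.4 169.9] zt [ 0.002  0.001 -1.   ] yt [ 0.901 -0.433  0.001] F [ 0.7 -0.4 -0.1] open 0.545 gf 30.0
-2,-19,170,0 [0.4739 0.0036 0.162 ] [-0.2039, 0.2716, -0.0003] [0.0005, -0.0004, -0.1427]
```

Request:
{"fn": "move_arm", "kwargs": {
  "increments": [
    [-0.1,0.1,0,0,0,-0.035,0.3],
    [-0.18,0.2,0,0,0,-0.07,0.3],
    [-0.2,0.25,0,0,0,-0.105,0.3],
    [-0.2,0.25,0,0,0,-0.13,0.3],
    [-0.2,0.25,0,0,0,-0.13,0.3],
    [-0.2,0.25,0,0,0,-0.13,0.3],
    [-0.2,0.25,0,0,0,-0.13,0.3]
  ]
}}

```text
time_s: 11.62
position: [0.4681, 0.0107, 0.1616]
tcp_rot: [[0.272, 0.962, 0.001], [0.962, -0.272, 0.001], [0.001, 0.0, -1.0]]
force: [-1.3, -0.3, 0.5]
opening: 0.542
grasp_force: 30.0
```

```bash
python3 pb.py -2,-19,140,16 -2,-19,70,16 -2,-19,39,16
```

```text
t 11.62 tcp [0.4681 0.0107 0.1616] gp box mm [ -9.3 -13.4 169.6] zt [ 0.     0.001 -1.   ] yt [ 0.999 -0.046  0.   ] F [-1.3 -0.3  0.5] open 0.542 gf 30.0
-2,-19,140,16 [0.4761 0.0031 0.1323] [-0.0172, 0.0323, 0.0977] [-0.0888, 0.0018, -0.0147]
-2,-19,70,16 [0.4761 0.0031 0.0623] [-0.0175, 0.0323, 0.331] [-0.0888, 0.0018, -0.0147]
-2,-19,39,16 [0.4761 0.0031 0.0313] [-0.0176, 0.0322, 0.4344] [-0.0888, 0.0018, -0.0147]
```

Request:
{"fn": "move_arm", "kwargs": {
  "increments": [
    [-0.01,0.015,0,-0.035,0,-0.007,0.3],
    [-0.017,0.032,0.03,-0.07,0.001,-0.014,0.3],
    [-0.017,0.032,0.09,-0.089,0.002,-0.015,0.3],
    [-0.017,0.032,0.15,-0.089,0.002,-0.015,0.3],
    [-0.017,0.032,0.22,-0.089,0.002,-0.015,0.3],
    [-0.017,0.032,0.28,-0.089,0.002,-0.015,0.3],
    [-0.017,0.032,0.331,-0.089,0.002,-0.015,0.3],
    [-0.017,0.032,0.331,-0.089,0.002,-0.015,0.3],
    [-0.017,0.032,0.331,-0.089,0.002,-0.015,0.3]
  ]
}}

```text
time_s: 12.37
position: [0.4762, 0.0036, 0.062]
tcp_rot: [[0.225, 0.937, 0.268], [0.974, -0.216, -0.061], [0.001, 0.275, -0.961]]
force: [0.5, 0.3, 0.4]
opening: 0.543
grasp_force: 30.0
```

```bash
python3 pb.py -2,-19,50,16 -2,-19,38,16
```

```text
t 12.37 tcp [0.4762 0.0036 0.062 ] gp box mm [ -2.  -18.5  69.6] zt [ 0.275  0.002 -0.961] yt [0.961 0.002 0.275] F [0.5 0.3 0.4] open 0.543 gf 30.0
-2,-19,50,16 [0.4761 0.0031 0.0423] [-0.0016, -0.0181, 0.0629] [-0.0001, -0.0005, 0.0008]
-2,-19,38,16 [0.4761 0.0031 0.0303] [-0.0017, -0.0291, 0.1014] [-0.0001, -0.0005, 0.0008]
```

Request:
{"fn": "move_arm", "kwargs": {
  "increments": [
    [0,-0.006,0.02,0,0,0,0.3],
    [-0.001,-0.012,0.04,0,0,0,0.3],
    [-0.002,-0.018,0.063,0,0,0,0.3],
    [-0.002,-0.024,0.083,0,0,0,0.3],
    [-0.002,-0.029,0.101,0,0,0,0.3],
    [-0.002,-0.029,0.101,0,0,0,0.3],
    [-0.002,-0.029,0.101,0,0,0,0.3]
  ]
}}

```text
time_s: 12.95
position: [0.4768, 0.0019, 0.0305]
tcp_rot: [[0.227, 0.936, 0.27], [0.974, -0.218, -0.062], [0.001, 0.277, -0.961]]
force: [-0.6, -0.1, -0.7]
opening: 0.544
grasp_force: 30.0
```

Request:
{"fn": "move_arm", "kwargs": {
  "increments": [
    [0,0,0,0,0,0,0.57],
    [0,0,0,0,0,0,0.59],
    [0,0,0,0,0,0,0.6],
    [0,0,0,0,0,0,0.61],
    [0,0,0,0,0,0,0.62],
    [0,0,0,0,0,0,0.62],
    [0,0.01,-0.03,0,0,0,0.62],
    [0,0.03,-0.09,0,0,0,0.62],
    [0,0.06,-0.2,0,0,0,0.62],
    [0,0.08,-0.29,0,0,0,0.62]
  ]
}}

```text
time_s: 13.78
position: [0.4757, 0.002, 0.1224]
tcp_rot: [[0.225, 0.936, 0.27], [0.974, -0.216, -0.063], [-0.0, 0.277, -0.961]]
force: [0.4, 0.5, -1.2]
opening: 0.621
grasp_force: 0.0
```

```bash
python3 pb.py -10,-19,170,0; python3 plan.py 0.53,0.17,0.18,-40 0.598,0.316,0.16,-13
```

```text
t 13.78 tcp [0.4757 0.002  0.1224] gp box mm [ -2.1 -20.2 130.1] zt [ 0.277  0.    -0.961] yt [0.961 0.002 0.277] F [ 0.4  0.5 -1.2] open 0.621 gf 0.0
-10,-19,170,0 [0.4661 0.0055 0.162 ] [0.0041, 0.0041, -0.1363] [0.0894, 0.0, 0.0007]
t 13.78 p [0.4757 0.002  0.1224] yaw -13.0 tiltz [ 0.27  -0.063 -0.961] F [ 0.4  0.5 -1.2] open 0.621 gf 0.0
0.53,0.17,0.18,-40 [0.5864, 0.1015, -0.1709] [0.0877, -0.0209, 0.149]
0.598,0.316,0.16,-13 [1.1116, 0.19, -0.0762] [0.0894, 0.0001, -0.0]
```

Request:
{"fn": "move_arm", "kwargs": {
  "increments": [
    [0.004,0.004,-0.1,0.035,0,0,0.8],
    [0.004,0.004,-0.136,0.07,0,0,0.8],
    [0.05,0.004,-0.136,0.089,0,0,0.8],
    [0.15,0.004,-0.136,0.089,0,0,0.8],
    [0.28,0.004,-0.136,0.089,0,0,0.8],
    [0.41,0.004,-0.136,0.089,0,0,0.8],
    [0.54,0.004,-0.136,0.089,0,0,0.8],
    [0.67,0.004,-0.136,0.089,0,0,0.8],
    [0.8,0.004,-0.136,0.089,0,0,0.8],
    [0.8,0.004,-0.136,0.089,0,0,0.8]
  ]
}}

```text
time_s: 14.62
position: [0.5217, 0.2446, 0.1612]
tcp_rot: [[0.22, 0.975, 0.006], [0.975, -0.22, 0.004], [0.005, 0.006, -1.0]]
force: [1.3, -1.1, -0.2]
opening: 0.802
grasp_force: 0.0
```

```bash
python3 plan.py 0.598,0.316,0.1,-13 0.598,0.316,0.013,-13
python3 - <<'E'
from h import *
f=lambda c,x,y,w,h,k:cv2.resize(c['image'][y:y+h,x:x+w],None,fx=k,fy=k,interpolation=cv2.INTER_CUBIC)
a=f(cap('scene'),145,150,100,130,4);b=f(cap('top'),195,125,96,110,4)
o=np.zeros((520,790,3),np.uint8);o[:,:400]=a;o[:440,405:789]=b;cv2.imwrite('pics/g5.png',o)
E
```

```text
t 14.62 p [0.5217 0.2446 0.1612] yaw -12.7 tiltz [ 0.006  0.004 -1.   ] F [ 1.3 -1.1 -0.2] open 0.802 gf 0.0
0.598,0.316,0.1,-13 [0.2872, 0.1945, 0.2066] [0.0018, -0.0016, 0.0015]
0.598,0.316,0.013,-13 [0.2858, 0.1929, 0.4966] [0.0018, -0.0016, 0.0015]
```

View pics/g5.png

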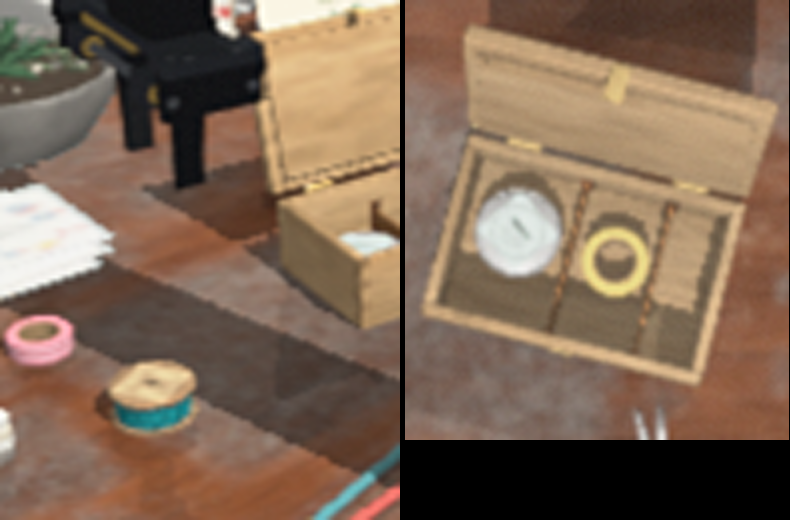

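Yellow roll lies flat in the middle bay (615,262); spool untouched. On to the pink roll.

Request:
{"fn": "move_arm", "kwargs": {
  "increments": [
    [0.1,0.07,0,0,0,0,0.8],
    [0.19,0.13,0,0,0,0,0.8],
    [0.286,0.193,0.05,0,0,0,0.8],
    [0.286,0.193,0.15,0,0,0,0.8],
    [0.286,0.193,0.25,0,0,0,0.8],
    [0.286,0.193,0.34,0,0,0,0.8],
    [0.286,0.193,0.42,0,0,0,0.8],
    [0.286,0.193,0.42,0,0,0,0.8],
    [0.286,0.193,0.42,0,0,0,0.8]
  ]
}}

```text
time_s: 15.47
position: [0.5945, 0.3068, 0.0336]
tcp_rot: [[0.227, 0.974, -0.003], [0.974, -0.227, -0.002], [-0.002, -0.002, -1.0]]
force: [-0.2, 0.5, -0.0]
opening: 0.797
grasp_force: 0.0
```

```bash
python3 plan.py 0.5975,0.316,0.013,-13
python3 - <<'E'
from h import *
ct=cap('top');p=atz(ct,((210.5)/4-.5+195,262.5/4-.5+125),.025)
q=np.load('box.npy');c,n=np.cos(q[2]),np.sin(q[2]);d=p[:2]-q[:2];print(p,'box',c*d[0]+n*d[1],-n*d[0]+c*d[1])
E
```

```text
t 15.47 p [0.5945 0.3068 0.0336] yaw -13.1 tiltz [-0.003 -0.002 -1.   ] F [-0.2  0.5 -0. ] open 0.797 gf 0.0
0.5975,0.316,0.013,-13 [0.0323, 0.0028, 0.0686] [-0.0008, 0.0007, -0.0007]
[0.48124789 0.00091875 0.025     ] box 0.00573789946124859 -0.019983388437367168
```

Request:
{"fn": "move_arm", "kwargs": {
  "increments": [
    [0.031,0.003,0.01,0,0,0,0.8],
    [0.031,0.003,0.04,0,0,0,0.8],
    [0.031,0.003,0.066,0,0,0,0.8],
    [0.031,0.003,0.066,0,0,0,0.8],
    [0.031,0.003,0.066,0,0,0,0.8]
  ]
}}

```text
time_s: 15.93
position: [0.5982, 0.3177, 0.0147]
tcp_rot: [[0.225, 0.974, 0.0], [0.974, -0.225, -0.0], [-0.0, 0.0, -1.0]]
force: [-0.3, -0.2, 0.1]
opening: 0.803
grasp_force: 0.0
```

```bash
python3 plan.py 0.5975,0.316,0.0135,-13
```

```text
t 15.93 p [0.5982 0.3177 0.0147] yaw -13.0 tiltz [ 0. -0. -1.] F [-0.3 -0.2  0.1] open 0.803 gf 0.0
0.5975,0.316,0.0135,-13 [-0.006, -0.0012, 0.0041] [0.0001, 0.0001, -0.0]
```

Request:
{"fn": "move_arm", "kwargs": {
  "increments": [
    [-0.004,0,0.003,0,0,0,0.7],
    [-0.004,0,0.003,0,0,0,0.5],
    [-0.004,0,0.003,0,0,0,0.3],
    [-0.004,0,0.003,0,0,0,0.3],
    [-0.004,0,0.003,0,0,0,0.3],
    [-0.004,0,0.003,0,0,0,0.3],
    [-0.004,0,0.003,0,0,0,0.3]
  ]
}}

```text
time_s: 16.52
position: [0.5988, 0.3166, 0.0146]
tcp_rot: [[0.225, 0.974, 0.002], [0.974, -0.225, 0.0], [0.001, 0.002, -1.0]]
force: [0.8, 0.6, 1.1]
opening: 0.541
grasp_force: 30.0
```

```bash
python3 pb.py -20,313,160,0  -20,-20,172,0 0,-20,172,0
```

```text
t 16.52 tcp [0.5988 0.3166 0.0146] gp box mm [ 48.5 314.1  22.6] zt [ 0.002  0.001 -1.   ] yt [1.    0.002 0.002] F [0.8 0.6 1.1] open 0.541 gf 30.0
-20,313,160,0 [0.5319 0.331  0.152 ] [-0.003, -0.2274, -0.4585] [0.0006, -0.0002, 0.0006]
-20,-20,172,0 [0.4562 0.0068 0.164 ] [-1.113, -0.2296, -0.4993] [0.0006, -0.0002, 0.0006]
0,-20,172,0 [0.4757 0.0022 0.164 ] [-1.1131, -0.1629, -0.4991] [0.0006, -0.0002, 0.0006]
```

Request:
{"fn": "move_arm", "kwargs": {
  "increments": [
    [0,0,-0.1,0,0,0,0.3],
    [0,0,-0.22,0,0,0,0.3],
    [0,-0.05,-0.34,0,0,0,0.3],
    [-0.05,-0.12,-0.44,0,0,0,0.3],
    [-0.15,-0.19,-0.499,0,0,0,0.3],
    [-0.26,-0.23,-0.499,0,0,0,0.3],
    [-0.39,-0.23,-0.499,0,0,0,0.3],
    [-0.52,-0.23,-0.499,0,0,0,0.3],
    [-0.65,-0.23,-0.499,0,0,0,0.3],
    [-0.75,-0.23,-0.499,0,0,0,0.3]
  ]
}}

```text
time_s: 17.35
position: [0.4792, 0.1109, 0.1641]
tcp_rot: [[0.225, 0.974, 0.001], [0.974, -0.225, -0.0], [-0.0, 0.001, -1.0]]
force: [0.2, -0.4, -0.5]
opening: 0.544
grasp_force: 30.0
```

Request:
{"fn": "move_arm", "kwargs": {
  "increments": [
    [-0.12,0,0,0,0,0,0.3],
    [-0.24,0,0,0,0,0,0.3],
    [-0.33,0.02,0,0,0,0,0.3],
    [-0.36,0.05,0,0,0,0,0.3],
    [-0.36,0.066,0,0,0,0,0.3],
    [-0.36,0.066,0,0,0,0,0.3],
    [-0.36,0.066,0,0,0,0,0.3]
  ]
}}

```text
time_s: 17.93
position: [0.4761, 0.0042, 0.1638]
tcp_rot: [[0.225, 0.974, 0.002], [0.974, -0.225, 0.001], [0.001, 0.002, -1.0]]
force: [-0.1, -0.6, 0.1]
opening: 0.542
grasp_force: 30.0
```

```bash
python3 pb.py 0,-20,150,13 0,-20,80,13
```

```text
t 17.93 tcp [0.4761 0.0042 0.1638] gp box mm [-1.000e-01 -1.800e+01  1.718e+02] zt [ 0.002  0.001 -1.   ] yt [1.    0.003 0.002] F [-0.1 -0.6  0.1] open 0.542 gf 30.0
0,-20,150,13 [0.4774 0.0018 0.1422] [-0.0067, 0.006, 0.0719] [-0.0716, -0.0004, 0.0008]
0,-20,80,13 [0.4774 0.0018 0.0722] [-0.007, 0.0056, 0.3052] [-0.0716, -0.0004, 0.0008]
```

Request:
{"fn": "move_arm", "kwargs": {
  "increments": [
    [-0.003,0.003,0,-0.036,0,0,0.3],
    [-0.005,0.006,0.03,-0.0716,0,0.001,0.3],
    [-0.006,0.006,0.1,-0.0716,0,0.001,0.3],
    [-0.006,0.006,0.18,-0.0716,0,0.001,0.3],
    [-0.006,0.006,0.25,-0.0716,0,0.001,0.3],
    [-0.006,0.006,0.305,-0.0716,0,0.001,0.3],
    [-0.006,0.006,0.305,-0.0716,0,0.001,0.3],
    [-0.006,0.006,0.305,-0.0716,0,0.001,0.3]
  ]
}}

```text
time_s: 18.6
position: [0.4763, 0.0026, 0.0716]
tcp_rot: [[0.226, 0.95, 0.216], [0.974, -0.221, -0.049], [0.001, 0.222, -0.975]]
force: [0.6, -0.3, -1.5]
opening: 0.546
grasp_force: 30.0
```

```bash
python3 pb.py 0,-20,60,13 0,-20,54,13
```

```text
t 18.6 tcp [0.4763 0.0026 0.0716] gp box mm [ -1.2 -19.5  79.4] zt [ 0.222  0.001 -0.975] yt [0.975 0.001 0.222] F [ 0.6 -0.3 -1.5] open 0.546 gf 30.0
0,-20,60,13 [0.4774 0.0018 0.0522] [-0.0017, -0.0102, 0.0639] [-0.001, -0.0004, 0.0003]
0,-20,54,13 [0.4774 0.0018 0.0462] [-0.0017, -0.0147, 0.0834] [-0.001, -0.0004, 0.0003]
```

Request:
{"fn": "move_arm", "kwargs": {
  "increments": [
    [-0.001,-0.004,0.02,0,0,0,0.3],
    [-0.002,-0.008,0.042,0,0,0,0.3],
    [-0.002,-0.011,0.064,0,0,0,0.3],
    [-0.002,-0.014,0.08,0,0,0,0.3],
    [-0.002,-0.015,0.085,0,0,0,0.3],
    [-0.002,-0.015,0.085,0,0,0,0.3],
    [-0.002,-0.015,0.085,0,0,0,0.3]
  ]
}}

```text
time_s: 19.18
position: [0.4781, 0.0001, 0.0463]
tcp_rot: [[0.229, 0.949, 0.219], [0.974, -0.223, -0.05], [0.001, 0.224, -0.974]]
force: [0.4, -0.7, 0.3]
opening: 0.541
grasp_force: 30.0
```

```bash
python3 pb.py 0,-20,53,13
```

```text
t 19.18 tcp [4.781e-01 1.000e-04 4.630e-02] gp box mm [  1.  -21.5  54.1] zt [ 0.224  0.001 -0.974] yt [ 0.974 -0.002  0.224] F [ 0.4 -0.7  0.3] open 0.541 gf 30.0
0,-20,53,13 [0.4774 0.0018 0.0452] [0.0049, -0.0042, 0.0029] [-0.0002, -0.0002, -0.0005]
```

Request:
{"fn": "move_arm", "kwargs": {
  "increments": [
    [0.003,-0.003,0.003,0,0,0,0.3],
    [0.003,-0.003,0.003,0,0,0,0.3],
    [0.003,-0.003,0.003,0,0,0,0.56],
    [0.003,-0.003,0.003,0,0,0,0.58],
    [0.003,-0.003,0.003,0,0,0,0.6],
    [0.003,-0.003,0.003,0,0,0,0.62],
    [0.003,-0.003,0.003,0,0,0,0.62],
    [0.003,-0.003,0.003,0,0,0,0.62],
    [0.003,0.005,-0.03,0,0,0,0.62],
    [0.003,0.02,-0.1,0,0,0,0.62]
  ]
}}

```text
time_s: 20.02
position: [0.4761, 0.0014, 0.0755]
tcp_rot: [[0.229, 0.95, 0.214], [0.973, -0.223, -0.049], [0.001, 0.22, -0.976]]
force: [0.1, -0.6, -0.3]
opening: 0.622
grasp_force: 0.0
```

Request:
{"fn": "move_arm", "kwargs": {
  "increments": [
    [0,0.03,-0.12,0,0,0,0.7],
    [0,0.05,-0.24,0,0,0,0.8],
    [0,0.05,-0.32,0.036,0,0,0.8],
    [-0.06,0,-0.32,0.072,0,0,0.8],
    [-0.18,0,-0.32,0.072,0,0,0.8],
    [-0.31,0,-0.32,0.072,0,0,0.8],
    [-0.44,0,-0.32,0.072,0,0,0.8],
    [-0.57,0,-0.32,0.072,0,0,0.8],
    [-0.7,0,-0.32,0.072,0,0,0.8],
    [-0.7,0,-0.32,0.072,0,0,0.8]
  ]
}}

```text
time_s: 20.85
position: [0.4088, -0.2056, 0.1708]
tcp_rot: [[0.235, 0.972, 0.004], [0.972, -0.235, -0.005], [-0.004, 0.005, -1.0]]
force: [-0.7, -0.6, 0.1]
opening: 0.798
grasp_force: 0.0
```

```bash
python3 plan.py 0.499,-0.294,0.16,43
python3 - <<'E'
from h import *
f=lambda c,x,y,w,h,k:cv2.resize(c['image'][y:y+h,x:x+w],None,fx=k,fy=k,interpolation=cv2.INTER_CUBIC)
a=f(cap('scene'),195,140,70,100,5);b=f(cap('top'),195,135,73,85,6)
o=np.zeros((510,795,3),np.uint8);o[:500,:350]=a;o[:510,355:793]=b;cv2.imwrite('pics/g6.png',o)
E
```

```text
t 20.85 p [ 0.4088 -0.2056  0.1708] yaw -13.6 tiltz [ 0.004 -0.005 -1.   ] F [-0.7 -0.6  0.1] open 0.798 gf 0.0
0.499,-0.294,0.16,43 [-0.2156, 0.3612, 0.0383] [0.0008, 0.0018, -0.3143]
```

View pics/g6.png

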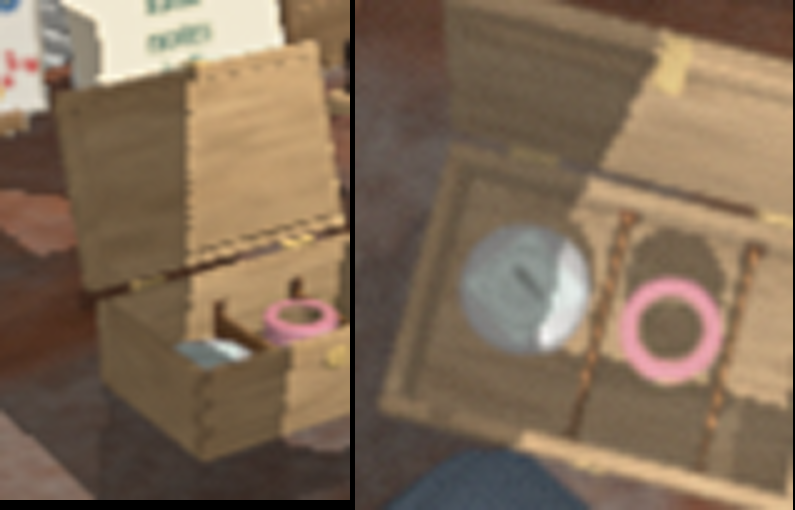

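Both rolls appear stacked squarely (pink at (671,330), no yellow showing). I'll check the offset numerically while moving to the eraser.

Request:
{"fn": "move_arm", "kwargs": {
  "increments": [
    [-0.06,0.1,0,0,0,-0.039,0.8],
    [-0.12,0.2,0,0,0,-0.078,0.8],
    [-0.18,0.3,0,0,0,-0.117,0.8],
    [-0.216,0.361,0.04,0,0,-0.156,0.8],
    [-0.216,0.361,0.04,0,0,-0.195,0.8],
    [-0.216,0.361,0.04,0,0,-0.234,0.8],
    [-0.216,0.361,0.1,0,0,-0.273,0.8],
    [-0.216,0.361,0.15,0,0,-0.314,0.8],
    [-0.216,0.361,0.2,0,0,-0.314,0.8],
    [-0.216,0.361,0.2,0,0,-0.314,0.8]
  ]
}}

```text
time_s: 21.78
position: [0.4976, -0.2823, 0.1075]
tcp_rot: [[-0.688, 0.726, -0.005], [0.726, 0.688, 0.006], [0.008, 0.0, -1.0]]
force: [0.2, 0.7, -0.7]
opening: 0.804
grasp_force: 0.0
```

```bash
python3 plan.py 0.499,-0.294,0.04,43 0.499,-0.294,0.013,43;  python3 - <<'E'
from h import *
ct=cap('top');p=atz(ct,((316.5)/6-.5+195,330.5/6-.5+135),.040)
q=np.load('box.npy');c,n=np.cos(q[2]),np.sin(q[2]);d=p[:2]-q[:2];print(p,'box',c*d[0]+n*d[1],-n*d[0]+c*d[1])
E
```

```text
t 21.78 p [ 0.4976 -0.2823  0.1075] yaw 43.4 tiltz [-0.005  0.006 -1.   ] F [ 0.2  0.7 -0.7] open 0.804 gf 0.0
0.499,-0.294,0.04,43 [-0.0332, -0.0236, 0.2248] [0.0001, -0.0025, 0.0025]
0.499,-0.294,0.013,43 [-0.0339, -0.0237, 0.3148] [0.0001, -0.0025, 0.0025]
[4.81302292e-01 3.99436313e-04 4.00000000e-02] box 0.005908913044628966 -0.02047673939431442
```

Stack offset under 1 mm. Down to the eraser.

Request:
{"fn": "move_arm", "kwargs": {
  "increments": [
    [-0.015,-0.01,0.05,0,-0.002,0.002,0.8],
    [-0.033,-0.024,0.12,0,-0.002,0.002,0.8],
    [-0.034,-0.024,0.19,0,-0.002,0.002,0.8],
    [-0.034,-0.024,0.25,0,-0.002,0.002,0.8],
    [-0.034,-0.024,0.29,0,-0.002,0.002,0.8],
    [-0.034,-0.024,0.31,0,-0.002,0.002,0.8],
    [-0.034,-0.024,0.31,0,-0.002,0.002,0.8],
    [-0.034,-0.024,0.31,0,-0.002,0.002,0.8]
  ]
}}

```text
time_s: 22.5
position: [0.5014, -0.2983, 0.0179]
tcp_rot: [[-0.682, 0.732, 0.005], [0.732, 0.682, -0.004], [-0.007, 0.001, -1.0]]
force: [0.5, 0.6, 0.2]
opening: 0.801
grasp_force: 0.0
```

```bash
python3 plan.py 0.4987,-0.2945,0.0130,43
```

```text
t 22.5 p [ 0.5014 -0.2983  0.0179] yaw 43.0 tiltz [ 0.005 -0.004 -1.   ] F [0.5 0.6 0.2] open 0.801 gf 0.0
0.4987,-0.2945,0.0130,43 [0.0155, 0.0019, 0.0162] [0.0003, 0.0021, -0.0001]
```

Request:
{"fn": "move_arm", "kwargs": {
  "increments": [
    [0.011,0.002,0.014,0,0.002,0,0.8],
    [0.011,0.002,0.014,0,0.002,0,0.8],
    [0.011,0.002,0.014,0,0.002,0,0.8],
    [0.011,0.002,0.014,0,0.002,0,0.8]
  ]
}}

```text
time_s: 22.83
position: [0.4994, -0.2958, 0.0136]
tcp_rot: [[-0.681, 0.732, 0.001], [0.732, 0.681, 0.0], [-0.001, 0.001, -1.0]]
force: [0.5, -0.0, 0.5]
opening: 0.803
grasp_force: 0.0
```

```bash
python3 plan.py 0.4987,-0.2945,0.0130,43
```

```text
t 22.83 p [ 0.4994 -0.2958  0.0136] yaw 43.0 tiltz [ 0.001  0.    -1.   ] F [ 0.5 -0.   0.5] open 0.803 gf 0.0
0.4987,-0.2945,0.0130,43 [0.0047, 0.0013, 0.0021] [0.0003, 0.0002, -0.0002]
```

Request:
{"fn": "move_arm", "kwargs": {
  "increments": [
    [0.004,0.001,0.001,0,0,0,0.7],
    [0.004,0.001,0.001,0,0,0,0.5],
    [0.004,0.001,0.001,0,0,0,0.3],
    [0.004,0.001,0.001,0,0,0,0.3],
    [0.004,0.001,0.001,0,0,0,0.3],
    [0.004,0.001,0.001,0,0,0,0.3],
    [0.004,0.001,0.001,0,0,0,0.3]
  ]
}}

```text
time_s: 23.42
position: [0.4986, -0.2946, 0.0129]
tcp_rot: [[-0.681, 0.732, 0.001], [0.732, 0.681, 0.001], [0.0, 0.001, -1.0]]
force: [-1.5, -0.1, 0.5]
opening: 0.51
grasp_force: 30.0
```

```bash
python3 pb.py -10,-72,172,0
```

```text
t 23.42 tcp [ 0.4986 -0.2946  0.0129] gp box mm [  89.8 -303.8   20.9] zt [ 0.     0.001 -1.   ] yt [0.558 0.83  0.001] F [-1.5 -0.1  0.5] open 0.51 gf 30.0
-10,-72,172,0 [ 0.4541 -0.0462  0.164 ] [0.7072, 0.4562, -0.5033] [0.0003, -0.0002, 0.3116]
```

Request:
{"fn": "move_arm", "kwargs": {
  "increments": [
    [0,0,-0.1,0,0,0,0.3],
    [0,0,-0.22,0,0,0.03,0.3],
    [0,0,-0.35,0,0,0.065,0.3],
    [0.06,0.04,-0.45,0,0,0.1,0.3],
    [0.15,0.1,-0.503,0,0,0.135,0.3],
    [0.26,0.165,-0.503,0,0,0.17,0.3],
    [0.37,0.235,-0.503,0,0,0.21,0.3],
    [0.48,0.305,-0.503,0,0,0.245,0.3],
    [0.59,0.375,-0.503,0,0,0.28,0.3],
    [0.66,0.425,-0.503,0,0,0.311,0.3]
  ]
}}

```text
time_s: 24.25
position: [0.4544, -0.0595, 0.1638]
tcp_rot: [[0.23, 0.973, -0.002], [0.973, -0.23, 0.002], [0.002, -0.003, -1.0]]
force: [0.3, -0.1, -0.5]
opening: 0.505
grasp_force: 30.0
```

Request:
{"fn": "move_arm", "kwargs": {
  "increments": [
    [0.05,0.0,0,0,0,0,0.3],
    [0.05,0,0,0,0,0,0.3],
    [0.05,0,0,0,0,0,0.3],
    [0.05,0,0,0,0,0,0.3]
  ]
}}

```text
time_s: 24.58
position: [0.4607, -0.0489, 0.164]
tcp_rot: [[0.225, 0.974, 0.001], [0.974, -0.225, 0.0], [0.0, 0.001, -1.0]]
force: [-0.3, 0.1, 0.6]
opening: 0.51
grasp_force: 30.0
```

```bash
python3 pb.py -2,-72,150,16 -2,-72,75,16
```

```text
t 24.58 tcp [ 0.4607 -0.0489  0.164 ] gp box mm [ -2.9 -73.2 172. ] zt [ 0.001  0.    -1.   ] yt [1.    0.002 0.001] F [-0.3  0.1  0.6] open 0.51 gf 30.0
-2,-72,150,16 [ 0.464  -0.0485  0.1423] [0.0038, 0.0103, 0.0723] [-0.0885, -0.0002, 0.0007]
-2,-72,75,16 [ 0.464  -0.0485  0.0673] [0.0037, 0.01, 0.3223] [-0.0885, -0.0002, 0.0007]
```

Request:
{"fn": "move_arm", "kwargs": {
  "increments": [
    [0.002,0.004,0,-0.035,0,0,0.3],
    [0.003,0.008,0.03,-0.07,0,0.001,0.3],
    [0.003,0.01,0.08,-0.0885,0,0.001,0.3],
    [0.003,0.01,0.16,-0.0885,0,0.001,0.3],
    [0.003,0.01,0.25,-0.0885,0,0.001,0.3],
    [0.003,0.01,0.322,-0.0885,0,0.001,0.3],
    [0.003,0.01,0.322,-0.0885,0,0.001,0.3],
    [0.003,0.01,0.322,-0.0885,0,0.001,0.3]
  ]
}}

```text
time_s: 25.25
position: [0.4632, -0.0489, 0.0663]
tcp_rot: [[0.23, 0.936, 0.265], [0.973, -0.222, -0.061], [0.002, 0.272, -0.962]]
force: [0.0, 1.1, 1.1]
opening: 0.504
grasp_force: 30.0
```

```bash
python3 pb.py -2,-72,50,16 -2,-72,37,16
```

```text
t 25.25 tcp [ 0.4632 -0.0489  0.0663] gp box mm [ -2.7 -72.6  74. ] zt [ 0.272  0.001 -0.962] yt [ 0.962 -0.004  0.272] F [0.  1.1 1.1] open 0.504 gf 30.0
-2,-72,50,16 [ 0.464  -0.0485  0.0423] [0.0017, -0.0193, 0.0776] [-0.0011, -0.0003, -0.0012]
-2,-72,37,16 [ 0.464  -0.0485  0.0293] [0.0017, -0.0311, 0.1193] [-0.0011, -0.0003, -0.0012]
```

Request:
{"fn": "move_arm", "kwargs": {
  "increments": [
    [0.001,-0.006,0.025,0,0,0,0.3],
    [0.001,-0.012,0.05,0,0,-0.001,0.3],
    [0.001,-0.019,0.078,-0.001,0,-0.001,0.3],
    [0.001,-0.025,0.1,-0.001,0,-0.001,0.3],
    [0.001,-0.031,0.119,-0.001,0,-0.001,0.3],
    [0.001,-0.031,0.119,-0.001,0,-0.001,0.3],
    [0.001,-0.031,0.119,-0.001,0,-0.001,0.3]
  ]
}}

```text
time_s: 25.83
position: [0.4686, -0.0482, 0.0373]
tcp_rot: [[0.224, 0.935, 0.275], [0.974, -0.216, -0.06], [0.004, 0.282, -0.96]]
force: [0.4, 0.1, -0.2]
opening: 0.509
grasp_force: 30.0
```

```bash
python3 pb.py -2,-72,36,16
```

```text
t 25.83 tcp [ 0.4686 -0.0482  0.0373] gp box mm [  2.3 -70.7  45. ] zt [ 0.282  0.004 -0.96 ] yt [0.96  0.002 0.282] F [ 0.4  0.1 -0.2] open 0.509 gf 30.0
-2,-72,36,16 [ 0.464  -0.0485  0.0283] [-0.0046, -0.0224, 0.0248] [0.002, -0.0014, 0.0006]
```

Request:
{"fn": "move_arm", "kwargs": {
  "increments": [
    [0,0,0,0,0,0,0.3],
    [0,0,0,0,0,0,0.3]
  ]
}}

```text
time_s: 26.0
position: [0.4678, -0.0479, 0.0369]
tcp_rot: [[0.225, 0.935, 0.273], [0.974, -0.217, -0.059], [0.004, 0.28, -0.96]]
force: [0.8, -0.1, 0.3]
opening: 0.508
grasp_force: 30.0
```

```bash
python3 pb.py -2,-72,36.5,16; python3 -c "
from h import *;print(bot.read_state()['joint_positions'].round(1))"
```

```text
t 26.0 tcp [ 0.4678 -0.0479  0.0369] gp box mm [  1.5 -70.6  44.6] zt [ 0.28   0.004 -0.96 ] yt [0.96  0.001 0.28 ] F [ 0.8 -0.1  0.3] open 0.508 gf 30.0
-2,-72,36.5,16 [ 0.464  -0.0485  0.0288] [-0.0048, -0.0189, 0.0227] [0.0013, -0.0014, 0.0004]
[ -21.1   39.5  124.5   92.6    2.5 -100.3]
```

Joint 5 is at the edge of its range (2.5°), so use less tilt (10°) and a place further forward.

```bash
python3 pb.py -10,-72,55,10 -10,-72,42,10 -10,-72,34,10
```

```text
t 26.0 tcp [ 0.4678 -0.0479  0.0369] gp box mm [  1.5 -70.6  44.6] zt [ 0.28   0.004 -0.96 ] yt [0.96  0.001 0.28 ] F [ 0.8 -0.1  0.3] open 0.508 gf 30.0
-10,-72,55,10 [ 0.4555 -0.0465  0.0471] [-0.0045, -0.03, -0.0441] [0.0347, -0.0013, 0.0005]
-10,-72,42,10 [ 0.4555 -0.0465  0.0341] [-0.0047, -0.0421, -0.0025] [0.0347, -0.0013, 0.0005]
-10,-72,34,10 [ 0.4555 -0.0465  0.0261] [-0.0048, -0.0496, 0.0231] [0.0347, -0.0013, 0.0005]
```

Request:
{"fn": "move_arm", "kwargs": {
  "increments": [
    [-0.002,0,-0.04,0.005,0,0,0.3],
    [-0.003,-0.015,-0.044,0.02,0,0,0.3],
    [-0.004,-0.03,-0.044,0.035,-0.001,0,0.3],
    [-0.005,-0.03,-0.044,0.035,-0.001,0,0.3],
    [-0.005,-0.036,-0.02,0.035,-0.001,0,0.3],
    [-0.005,-0.042,-0.002,0.035,-0.001,0,0.3],
    [-0.005,-0.042,-0.002,0.035,-0.001,0,0.3],
    [-0.005,-0.042,-0.002,0.035,-0.001,0,0.3]
  ]
}}

```text
time_s: 26.67
position: [0.455, -0.0464, 0.0339]
tcp_rot: [[0.225, 0.96, 0.168], [0.974, -0.222, -0.038], [0.001, 0.172, -0.985]]
force: [0.2, 0.3, -0.7]
opening: 0.507
grasp_force: 30.0
```

```bash
python3 pb.py -10,-72,34,10; python3 -c "
from h import *;print(bot.read_state()['joint_positions'].round(1))"
```

```text
t 26.67 tcp [ 0.455  -0.0464  0.0339] gp box mm [-10.5 -72.1  41.7] zt [ 0.172  0.001 -0.985] yt [0.985 0.002 0.172] F [ 0.2  0.3 -0.7] open 0.507 gf 30.0
-10,-72,34,10 [ 0.4555 -0.0465  0.0261] [0.0002, -0.0029, 0.0257] [-0.0006, -0.0004, 0.0007]
[-20.8  39.  121.7   8.3   9.6 -15.8]
```

Request:
{"fn": "move_arm", "kwargs": {
  "increments": [
    [0,-0.001,0.008,0,0,0,0.3],
    [0,-0.002,0.017,0,0,0,0.3],
    [0,-0.003,0.025,0,0,0,0.3],
    [0,-0.003,0.025,0,0,0,0.3],
    [0,-0.003,0.025,0,0,0,0.3]
  ]
}}

```text
time_s: 27.08
position: [0.4549, -0.0451, 0.0253]
tcp_rot: [[0.225, 0.96, 0.167], [0.974, -0.222, -0.035], [0.004, 0.171, -0.985]]
force: [0.6, 0.2, -0.2]
opening: 0.506
grasp_force: 30.0
```

```bash
python3 pb.py -10,-72,33,10 -10,-72,175,0
```

```text
t 27.08 tcp [ 0.4549 -0.0451  0.0253] gp box mm [-10.8 -70.8  33.2] zt [ 0.171  0.004 -0.985] yt [0.985 0.002 0.171] F [ 0.6  0.2 -0.2] open 0.506 gf 30.0
-10,-72,33,10 [ 0.4555 -0.0465  0.0251] [-0.0041, 0.0027, 0.0012] [-0.0009, -0.0013, 0.0006]
-10,-72,175,0 [ 0.4541 -0.0462  0.167 ] [-0.0023, 0.079, -0.4656] [0.0547, -0.0013, 0.0007]
```

Request:
{"fn": "move_arm", "kwargs": {
  "increments": [
    [0,0,0,0,0,0,0.53],
    [0,0,0,0,0,0,0.55],
    [0,0,0,0,0,0,0.57],
    [0,0,0,0,0,0,0.58],
    [0,0,0,0,0,0,0.58],
    [0,0,0,0,0,0,0.58],
    [0,0.005,-0.03,0,0,0,0.58],
    [0,0.02,-0.11,0,0,0,0.58],
    [0,0.04,-0.23,0,0,0,0.58],
    [0,0.06,-0.35,0.02,0,0,0.58]
  ]
}}

```text
time_s: 27.92
position: [0.4511, -0.044, 0.1273]
tcp_rot: [[0.224, 0.969, 0.107], [0.974, -0.224, -0.02], [0.005, 0.109, -0.994]]
force: [0.5, 0.3, -1.1]
opening: 0.583
grasp_force: 0.0
```

Request:
{"fn": "move_arm", "kwargs": {
  "increments": [
    [0,0.01,-0.1,0.035,0,0,0.3],
    [-0.1,0,-0.13,0.035,0,0,0],
    [-0.22,0,-0.13,0.035,0,0,0],
    [-0.35,0,-0.13,0.035,0,0,0],
    [-0.47,0,-0.13,0.035,0,0,0],
    [-0.58,0,-0.13,0.035,0,0,0],
    [-0.58,0,-0.13,0.035,0,0,0],
    [-0.58,0,-0.13,0.035,0,0,0]
  ]
}}

```text
time_s: 28.58
position: [0.4112, -0.2156, 0.165]
tcp_rot: [[0.228, 0.974, 0.008], [0.974, -0.228, 0.003], [0.005, 0.007, -1.0]]
force: [-0.3, -0.2, -0.4]
opening: 0.064
grasp_force: 0.0
```

```bash
python3 pb.py
python3 - <<'E'
from h import *
f=lambda c,x,y,w,h,k:cv2.resize(c['image'][y:y+h,x:x+w],None,fx=k,fy=k,interpolation=cv2.INTER_CUBIC)
a=f(cap('scene'),195,140,98,100,4);b=f(cap('top'),195,135,98,85,4)
o=np.zeros((400,790,3),np.uint8);o[:400,:392]=a;o[:340,395:787]=b;cv2.imwrite('pics/g7.png',o)
E
```

```text
t 28.58 tcp [ 0.4112 -0.2156  0.165 ] gp box mm [ -13.3 -246.8  173. ] zt [ 0.007  0.005 -1.   ] yt [ 1.    -0.001  0.007] F [-0.3 -0.2 -0.4] open 0.064 gf 0.0
```

View pics/g7.png

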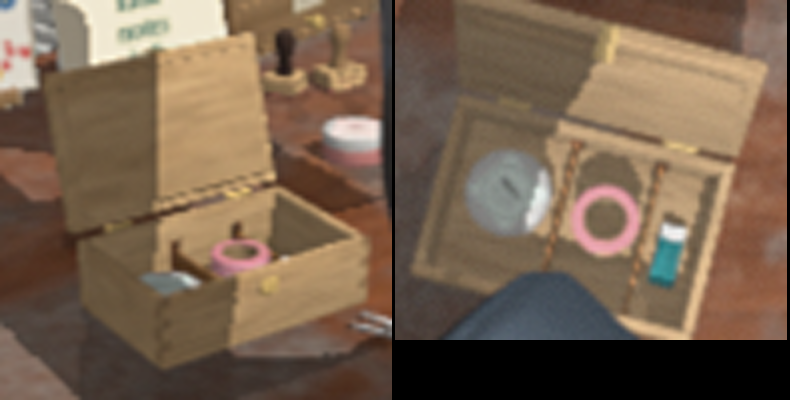

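All four items lie in their bays, flat (ink (508,192), rolls (605,220), eraser (668,252)). Now go round behind the lid, fingers shut, at tip height ~150 mm.

Request:
{"fn": "move_arm", "kwargs": {
  "increments": [
    [0,0.13,0.01,0,0,0,0],
    [0,0.26,0.01,0,0,0,0],
    [0,0.39,0.01,0,0,0,0],
    [0,0.51,0.01,0,0,0,0],
    [0.08,0.56,0.01,0,0,0,0],
    [0.19,0.56,0.01,0,0,0,0],
    [0.32,0.56,0.01,0,0,0,0],
    [0.45,0.56,0.01,0,0,0,0],
    [0.57,0.56,0.01,0,0,0,0],
    [0.64,0.56,0.01,0,0,0,0]
  ]
}}

```text
time_s: 29.52
position: [0.6176, -0.0581, 0.1636]
tcp_rot: [[0.219, 0.976, 0.006], [0.976, -0.219, 0.005], [0.006, 0.005, -1.0]]
force: [-0.1, 0.1, -0.3]
opening: 0.007
grasp_force: 0.0
```

```bash
python3 pb.py 130,-50,170,0 40,-50,170,0
```

```text
t 29.52 tcp [ 0.6176 -0.0581  0.1636] gp box mm [151.9 -46.5 171.6] zt [ 0.005  0.006 -1.   ] yt [1.    0.009 0.005] F [-0.1  0.1 -0.3] open 0.007 gf 0.0
130,-50,170,0 [ 0.5954 -0.0566  0.162 ] [-0.0114, -0.0734, 0.005] [0.0015, -0.0019, 0.0027]
40,-50,170,0 [ 0.5078 -0.0361  0.162 ] [-0.0088, -0.3734, 0.0036] [0.0015, -0.0019, 0.0027]
```

Request:
{"fn": "move_arm", "kwargs": {
  "increments": [
    [0,-0.05,0,0,0,0,0],
    [0,-0.09,0,0,0,0,0],
    [0,-0.12,0,0,0,0,0],
    [0,-0.15,0,0,0,0,0],
    [0,-0.18,0,0,0,0,0],
    [0,-0.21,0,0,0,0,0],
    [0,-0.24,0,0,0,0,0],
    [0,-0.27,0,0,0,0,0],
    [0,-0.3,0,0,0,0,0],
    [0,-0.33,0,0,0,0,0]
  ]
}}

```text
time_s: 30.35
position: [0.521, -0.0425, 0.1633]
tcp_rot: [[0.225, 0.974, 0.008], [0.974, -0.225, 0.003], [0.004, 0.007, -1.0]]
force: [0.6, -0.3, -0.1]
opening: 0.005
grasp_force: 0.3
```

```bash
python3 pb.py 40,-50,170,0
python3 - <<'E'
from h import *
a=cap('scene');cap('top')
print([nets.find_in(n,'lid_edge')[:2] for n in('scene','top')])
cv2.imwrite('pics/g8.png',cv2.resize(a['image'][110:240,180:320],None,fx=4,fy=4))
E
```

```text
t 30.35 tcp [ 0.521  -0.0425  0.1633] gp box mm [ 54.3 -53.3 171.3] zt [ 0.007  0.004 -1.   ] yt [1.    0.003 0.007] F [ 0.6 -0.3 -0.1] open 0.005 gf 0.3
40,-50,170,0 [ 0.5078 -0.0361  0.162 ] [0.0109, -0.0478, 0.0041] [0.0023, -0.0014, 0.0009]
[[{'location': [238.1, 172.3], 'conf': 0.59}], [{'location': [218.5, 163.5], 'conf': 0.87}, {'location': [207.8, 169.5], 'conf': 0.57}]]
```

View pics/g8.png

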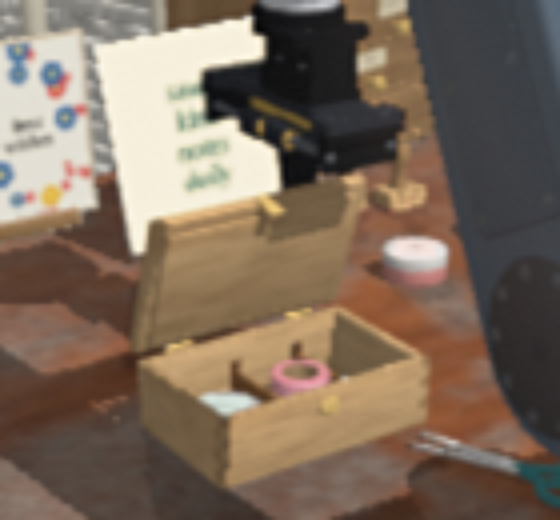

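The lid is now past upright, leaning forward (edge around (265,205)). Push on a little and wait for it to fall.

Request:
{"fn": "move_arm", "kwargs": {
  "increments": [
    [0,-0.035,0,0,0,0,0],
    [0,-0.07,0,0,0,0,0],
    [0,-0.1,0,0,0,0,0],
    [0,-0.1,0,0,0,0,0],
    [0,-0.1,0,0,0,0,0],
    [0,-0.1,0,0,0,0,0],
    [0,-0.1,0,0,0,0,0],
    [0,-0.1,0,0,0,0,0],
    [0,-0.1,0,0,0,0,0],
    [0,-0.1,0,0,0,0,0]
  ]
}}

```text
time_s: 31.38
position: [0.4929, -0.0358, 0.1631]
tcp_rot: [[0.224, 0.975, 0.008], [0.975, -0.224, 0.003], [0.004, 0.007, -1.0]]
force: [0.1, -0.4, -0.1]
opening: 0.006
grasp_force: 0.0
```

Request:
{"fn": "move_arm", "kwargs": {
  "increments": [
    [0,-0.05,0,0,0,0,0],
    [0,-0.1,0,0,0,0,0],
    [0,-0.1,0,0,0,0,0],
    [0,-0.1,0,0,0,0,0],
    [0,-0.1,0,0,0,0,0],
    [0,-0.1,0,0,0,0,0],
    [0,-0.1,0,0,0,0,0]
  ]
}}

```text
time_s: 31.97
position: [0.4645, -0.0293, 0.1631]
tcp_rot: [[0.224, 0.975, 0.009], [0.975, -0.224, 0.002], [0.004, 0.008, -1.0]]
force: [-0.6, -0.3, 1.1]
opening: 0.002
grasp_force: 0.0
```

```bash
python3 pb.py -45,-10,120,0 -45,-10,98,0
python3 - <<'E'
from h import *
a=cap('scene')
cv2.imwrite('pics/g9.png',cv2.resize(a['image'][110:240,180:320],None,fx=4,fy=4))
E
```

```text
t 31.97 tcp [ 0.4645 -0.0293  0.1631] gp box mm [ -3.7 -53.3 171.1] zt [ 0.008  0.004 -1.   ] yt [1.    0.003 0.008] F [-0.6 -0.3  1.1] open 0.002 gf 0.0
-45,-10,120,0 [0.4341 0.0222 0.112 ] [0.1438, -0.1387, 0.1697] [0.0027, -0.0014, 0.001]
-45,-10,98,0 [0.4341 0.0222 0.09  ] [0.1435, -0.1393, 0.243] [0.0027, -0.0014, 0.001]
```

View pics/g9.png

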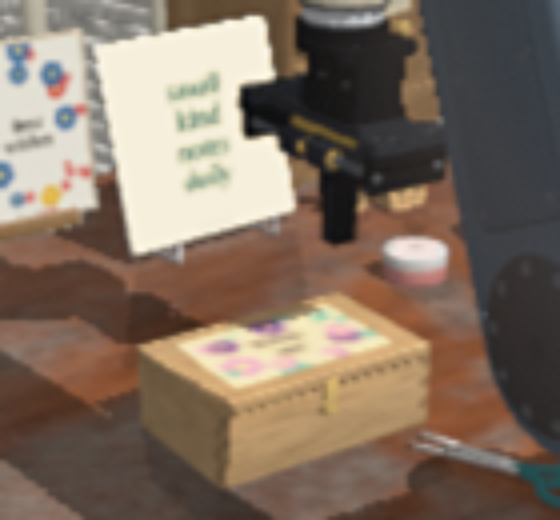

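The lid has fallen shut with the hasp down over the front (330,395). A light press with the closed fingertips will confirm it is right down.

Request:
{"fn": "move_arm", "kwargs": {
  "increments": [
    [0.1,-0.1,0,0,0,0,0],
    [0.143,-0.11,0.06,0,0,0,0],
    [0.143,-0.11,0.14,0,0,0,0],
    [0.143,-0.11,0.21,0,0,0,0],
    [0.143,-0.11,0.245,0,0,0,0],
    [0.143,-0.11,0.25,0,0,0,0],
    [0.143,-0.11,0.255,0,0,0,0],
    [0.143,-0.11,0.258,0,0,0,0],
    [0.143,-0.11,0.258,0,0,0,0]
  ]
}}

```text
time_s: 32.77
position: [0.4422, 0.0203, 0.086]
tcp_rot: [[0.224, 0.974, 0.009], [0.975, -0.224, 0.002], [0.004, 0.009, -1.0]]
force: [0.3, 0.4, 0.1]
opening: 0.002
grasp_force: 0.0
```

```bash
python3 pb.py -40,-10,92,0
```

```text
t 32.77 tcp [0.4422 0.0203 0.086 ] gp box mm [-36.8 -10.1  94. ] zt [ 0.009  0.004 -1.   ] yt [1.    0.003 0.009] F [0.3 0.4 0.1] open 0.002 gf 0.0
-40,-10,92,0 [0.439 0.021 0.084] [0.0001, -0.011, 0.0066] [0.0027, -0.0014, 0.001]
```

Request:
{"fn": "move_arm", "kwargs": {
  "increments": [
    [0,0,0.004,0,0,0,0],
    [0,0,0.007,0,0,0,0],
    [0,0,0.007,0,0,0,0]
  ]
}}

```text
time_s: 33.02
position: [0.4422, 0.0203, 0.0845]
tcp_rot: [[0.224, 0.975, 0.01], [0.975, -0.224, 0.002], [0.004, 0.009, -1.0]]
force: [-0.7, 0.5, 7.3]
opening: 0.008
grasp_force: 3.4
```

Request:
{"fn": "move_arm", "kwargs": {
  "increments": [
    [0,0,-0.05,0,0,0,0],
    [0,0,-0.15,0,0,0,0],
    [0,0,-0.28,0,0,0,0],
    [-0.1,0,-0.35,0,0,0,0],
    [-0.22,0,-0.35,0,0,0,0],
    [-0.35,0,-0.35,0,0,0,0],
    [-0.47,0,-0.35,0,0,0,0],
    [-0.59,0,-0.35,0,0,0,0],
    [-0.7,0,-0.35,0,0,0,0],
    [-0.7,0,-0.35,0,0,0,0]
  ]
}}

```text
time_s: 33.85
position: [0.3942, -0.1907, 0.1883]
tcp_rot: [[0.23, 0.973, 0.012], [0.973, -0.23, -0.003], [0.0, 0.012, -1.0]]
force: [0.3, -0.1, 0.2]
opening: 0.007
grasp_force: 0.0
```

Run:
```python
from h import *
a=cap('scene');b=cap('top')
f=lambda c,x,y,w,h,k:cv2.resize(c['image'][y:y+h,x:x+w],None,fx=k,fy=k,interpolation=cv2.INTER_CUBIC)
o=np.zeros((500,795,3),np.uint8);o[:400,:460]=f(a,190,140,115,100,4);o[:450,465:795]=f(b,120,125,110,150,3);cv2.imwrite('pics/g10.png',o)
```

```text
(no output)
```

View pics/g10.png

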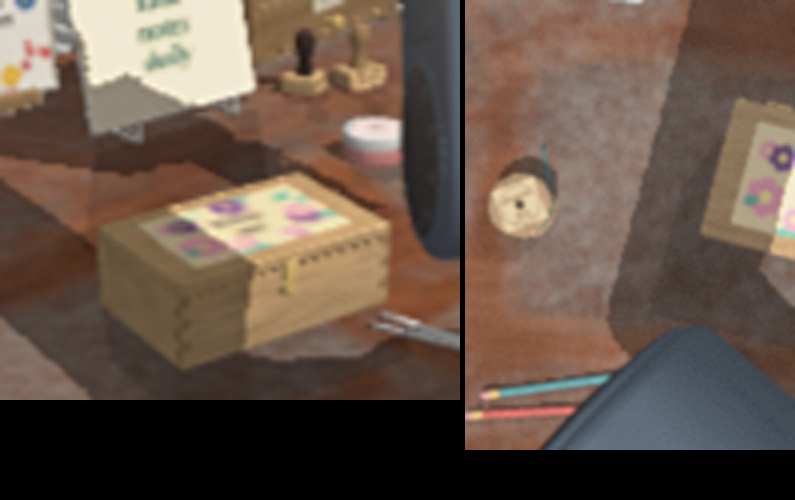

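Contact came at 73.5 mm with 7 N: the lid is fully shut. The candle tin and spool stand where they were, and the arm is clear.

```bash
python3 -c "
from h import *;print(workorder.hand_in())"
```

```text
the job is handed in; nothing more can be done
None
```

The gift set is packed and handed in at about 34 s: the ink tin, the two stacked tape rolls and the eraser lie in their bays, the lid is right down, and the candle tin and ribbon spool were not moved.

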